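# Try three thumb screws in their gauge nuts and reject the one that binds

## Task

Three blue thumb screws stand started in the nuts of the sloped thread gauge; two are good and one, you cannot see which, binds. Try each by turning it clockwise: leave the two that turn freely where they are, turned fully home to their stop, but do not force the one that binds; turn it back, draw it out and put it in the red box. Leave everything else on the bench as it is.

Things in the scene. Friction and masses are not known exactly. Their poses are not given: they have to be found in the camera images.
- screw_1_wing (a point): blue winged thumb screw 1 in gauge nut 1, 90 mm long, about 0.2 kg. Point: middle of its wing, 45 mm above the flange's underside. Wing 46 mm along x, 14 mm thick along y, 42 mm tall along z; z runs from tip to wing. Flange 47 mm across, 6 mm thick, resting on the nut face. Below it 22 mm of 18 mm shank, with a cross bar (31 mm along x) that catches under the nut face.
- screw_2_wing (a point): blue winged thumb screw 2 in gauge nut 2, 90 mm long, about 0.2 kg. Point: middle of its wing, 45 mm above the flange's underside. Wing 46 mm along x, 14 mm thick along y, 42 mm tall along z; z runs from tip to wing. Flange 47 mm across, 6 mm thick, resting on the nut face. Below it 22 mm of 18 mm shank, with a cross bar (31 mm along x) that catches under the nut face.
- screw_3_wing (a point): blue winged thumb screw 3 in gauge nut 3, 90 mm long, about 0.2 kg. Point: middle of its wing, 45 mm above the flange's underside. Wing 46 mm along x, 14 mm thick along y, 42 mm tall along z; z runs from tip to wing. Flange 47 mm across, 6 mm thick, resting on the nut face. Below it 22 mm of 18 mm shank, with a cross bar (31 mm along x) that catches under the nut face.
- nut_1: gauge nut 1, a brass hexagon on the sloped bar; origin: centre of its face, where the flange's underside rests. z: the screw's axis, leaning 30 degrees from vertical, towards the robot side; x: up the slope; y: along the bar. Nuts lie 82 mm apart; nut 1 is at the left end, 3 at the right.
- nut_2: gauge nut 2, a brass hexagon on the sloped bar; origin: centre of its face, where the flange's underside rests. z: the screw's axis, leaning 30 degrees from vertical, towards the robot side; x: up the slope; y: along the bar. Nuts lie 82 mm apart; nut 1 is at the left end, 3 at the right.
- nut_3: gauge nut 3, a brass hexagon on the sloped bar; origin: centre of its face, where the flange's underside rests. z: the screw's axis, leaning 30 degrees from vertical, towards the robot side; x: up the slope; y: along the bar. Nuts lie 82 mm apart; nut 1 is at the left end, 3 at the right.
- gauge: grey sloped thread gauge, fixed, bar 258 x 80 mm. Quarter-turn nuts: a screw starts with wing along nut x; clockwise (seen from the wing) a good one turns freely about 75 to 80 degrees to a hard stop, the binding one stops hard at about 25. No rise or fall in turning. Only with wing back along x (within 8 degrees) can it be drawn out along z; 25 mm frees it. Origin: under the bar, on the bench
- reject_floor (a point): middle of the inner floor of the red open box (black inside), the reject box: inside 136 mm along its x, 116 mm along its y, walls 52 mm above this floor, 3 to 4 mm thick; it does not shift
- timer: small cream dwell timer, 68 x 62 x 18 mm, loose; a bystander, origin under its middle
- marker: black and blue marker pen, 132 mm, lying loose; a bystander, origin under its middle

How it is judged:
At the end, for the whole second after the job is handed in: Two screws are in their own nuts, flange on the face (5 mm, 8 degrees), turned at least 57 degrees from the start; the binding one is in the red box, its wing's middle inside the walls and under 85 mm above the bench; all three at rest ((((x of screw_1_wing in the frame of reject_floor between -0.068 and 0.068 m and y of screw_1_wing in the frame of reject_floor between -0.058 and 0.058 m and height (world z) of screw_1_wing below 0.085 m and linear speed of screw_1 below 0.02 m/s) and (angle between the x axis of screw_2_wing and the x axis of nut_2, either way round above 1 rad and angle between the z axis of screw_2_wing and the z axis of nut_2, either way round below 0.15 rad and distance between screw_2_wing and nut_2 below 0.055 m and z of screw_2_wing in the frame of nut_2 below 0.05 m and linear speed of screw_2 below 0.02 m/s) and (angle between the x axis of screw_3_wing and the x axis of nut_3, either way round above 1 rad and angle between the z axis of screw_3_wing and the z axis of nut_3, either way round below 0.15 rad and distance between screw_3_wing and nut_3 below 0.055 m and z of screw_3_wing in the frame of nut_3 below 0.05 m and linear speed of screw_3 below 0.02 m/s)) or ((x of screw_2_wing in the frame of reject_floor between -0.068 and 0.068 m and y of screw_2_wing in the frame of reject_floor between -0.058 and 0.058 m and height (world z) of screw_2_wing below 0.085 m and linear speed of screw_2 below 0.02 m/s) and (angle between the x axis of screw_1_wing and the x axis of nut_1, either way round above 1 rad and angle between the z axis of screw_1_wing and the z axis of nut_1, either way round below 0.15 rad and distance between screw_1_wing and nut_1 below 0.055 m and z of screw_1_wing in the frame of nut_1 below 0.05 m and linear speed of screw_1 below 0.02 m/s) and (angle between the x axis of screw_3_wing and the x axis of nut_3, either way round above 1 rad and angle between the z axis of screw_3_wing and the z axis of nut_3, either way round below 0.15 rad and distance between screw_3_wing and nut_3 below 0.055 m and z of screw_3_wing in the frame of nut_3 below 0.05 m and linear speed of screw_3 below 0.02 m/s)) or ((x of screw_3_wing in the frame of reject_floor between -0.068 and 0.068 m and y of screw_3_wing in the frame of reject_floor between -0.058 and 0.058 m and height (world z) of screw_3_wing below 0.085 m and linear speed of screw_3 below 0.02 m/s) and (angle between the x axis of screw_1_wing and the x axis of nut_1, either way round above 1 rad and angle between the z axis of screw_1_wing and the z axis of nut_1, either way round below 0.15 rad and distance between screw_1_wing and nut_1 below 0.055 m and z of screw_1_wing in the frame of nut_1 below 0.05 m and linear speed of screw_1 below 0.02 m/s) and (angle between the x axis of screw_2_wing and the x axis of nut_2, either way round above 1 rad and angle between the z axis of screw_2_wing and the z axis of nut_2, either way round below 0.15 rad and distance between screw_2_wing and nut_2 below 0.055 m and z of screw_2_wing in the frame of nut_2 below 0.05 m and linear speed of screw_2 below 0.02 m/s)))); the robot touches nothing.
It fails at once if a screw is wrenched or pressed against the gauge with more than 250 N (contact force between any of screw_1, screw_2, screw_3 and gauge above 250 N).
It fails at once if a bystander (timer or marker) is shifted by more than 40 mm (distance of any of timer, marker from where it was at the start of the episode above 0.04 m).
It also fails if it takes over 72 s, if anything falls off the work surface, if the arm or the gripper's body presses on something with over 40 N, if the wrist force passes 120 N, or if a joint passes its speed limit or range.

## Robot

A 6-joint arm with a two-finger parallel gripper is mounted at the origin on a cart in front of the work surface, level with it; the furniture and walls round the work are solid. World frame = base frame: x ahead of the robot, y to its left, z up, the work surface at z = 0. Lengths are in m, angles in rad, forces in N, time in s.
With the tool pointing down it reaches from about 0.35 to 0.775 m from the base axis. Payload 7.3 kg.
Tool frame: the origin (TCP) lies on the front face of the gripper's body, between the roots of the fingers; the fingertips stand 66 mm ahead of it and the grasp point (between the pads) lies 47 mm ahead of it; z points along the fingers, y is the direction in which the jaws open and shut (so a half turn about z gives the same grasp; the last joint's range is limited). The gripper opens to 92 mm and grips with 3 to 60 N. Pads are 19 mm wide; open, the fingers measure 130 mm over their backs; the gripper's body (75 mm by 190 mm) begins 47 mm behind the grasp point.
Start: joints at [-0.146, 0.342, 1.524, -0, 1.275, -0.146], TCP at [0.525, 0, 0.292] pointing down, gripper open.
Joint ranges: [-2.53, 2.53], [-0.77, 2.02], [0.04, 2.7], [-1, 4.14], [0.28, 2.66], [-3.11, 3.11]. Speed limits (rad/s): [2.57, 2.57, 3.14, 3.14, 3.14, 3.14].

## Interface

Orientations are given as [roll, pitch, yaw] about the fixed x, y, z axes, in that order (R = Rz(yaw) Ry(pitch) Rx(roll)).
In Python, from cell import observe, read_camera, hand_in, search_frame, tip_of gives the robot as it stands. The module is installed in compiled form; this text tells all that it offers.
- The arm moves only by the tool apply_moves, never from a script. Its argument "motion" is a list of rows, each an object with "offset": the shift along the tool's x, y, z in mm, a list of three; "rotation": the turn, a rotation vector about the tool's x, y, z in rad, a list of three. In form: [{"offset": [x, y, z], "rotation": [rx, ry, rz]}, ...]. A call has 1 to 12 rows; each row shifts and turns the pose as measured when the row begins, along the tool's axes as they then stand; what a row does not reach is not made up. A row lasts 1/12 s, in which the tool goes at most 41.7 mm and 7.16 degrees, less where a joint would pass 70% of its speed; a pose out of reach is approached as far as the arm can. A call with a gripper value outside its range is refused whole. "grip" is the closure, from 0 (fully open) to 1 (shut), set as the call begins (left out, the last holds). The fingers move at their own pace and stop on an object; "grip_force" is the grip in N (left out, the last holds). Time passes only in rows, so rows that do not move let the fingers close. It gives the time, the measured TCP pose, the force and the opening at its end, in the units of the state.
- observe(): the state, without advancing time (a new reading comes with each control period).
- read_camera(name): name is "scene" or "side" or "wrist"; returns a dict with "img" (480x640x3 uint8, red, green, blue), "camera_matrix" (3x3 intrinsics, pixels), "D" ([k1, k2, p1, p2, k3] as OpenCV has them; the pictures are not rectified), "R" (3x3) and "t" (3): a world point X has camera coordinates R X + t; the wrist camera has in their place "tool_from_camera" (4x4, takes a point from camera to tool coordinates, whose origin is the TCP and whose axes are the flange's). Camera axes: x right, y down, z forward; pixel columns grow to the right and rows downward; lengths in m; the calibration is good to about 2 mm. A picture is of the moment at which its call begins: read the wrist's pose just before it. There is no depth.
- hand_in(): hands the job in, once; it reports no verdict.
Trained networks look in a picture, given as the dict that the camera call returned (one of the last four; its "shot" number tells which), for a name from the list of things; names that differ only in an ending like _2 or _b are one class to them, and where a whole thing is asked for, a point or a joint stands for the part that bears it (a point fixed in the world has none). Each returns a list of dicts, best first, with "score" (0 to 1); they miss things now and then, are a little off and sometimes report something else, mostly with a low value. They report only what shows in the picture. A call takes as long as a camera call.
- search_frame(query, picture): "location" ([x, y, z] in m, in world coordinates, good to about 4 mm: the middle of the surface that is visible of it).
- tip_of(query, picture): "location" ([x, y, z] in m, in world coordinates, good to about 4 mm: a listed point, or the origin of a listed thing).
The state is a dict: "time": time; "qpos": joint angles; "qvel": joint speeds; "joint_efforts": joint torques, N m; "tool_pos": TCP position; "tool_rot": TCP orientation; "contact_force": force on the tool from outside, world axes, zero at the start; "torque": the same for the moment, N m; "opening": finger opening in m.
Only numpy, scipy, OpenCV 4.12 (cv2) and the standard library are available. Lean on these libraries where they do the work, as an engineer would, in place of code of your own. Each camera call takes 0.05 s, during which the arm holds its last target.

## Working session

There is one attempt and no reset: what is moved stays moved. The work goes in short steps, Python scripts to look and compute and a tool call to move; the robot and the scene stay as the last step left them, time stands still between calls to the robot, and variables do not carry over. Pictures are saved under pics/ and viewed, and the job is handed in when it is done.

Besides the shell and the picture viewer there is one more tool, called after "Request:" as a command line: name --argument value ..., lists and objects as JSON in quotes. apply_moves: Moves the arm, as the interface text tells. Its arguments: {"type":"object","properties":{"motion":{"type":"array"},"grip":{"type":"number"},"grip_force":{"type":"number"}},"required":["motion"]}

```bash
mkdir -p pics; cat > h.py <<'E'
from cell import *
import numpy as np, cv2
from scipy.spatial.transform import Rotation as Ro
np.set_printoptions(precision=4,suppress=True)
def save(p,n): cv2.imwrite(f'pics/{n}.png',cv2.cvtColor(p['img'],cv2.COLOR_RGB2BGR))
E
python3 - <<'E'
from h import *
s=observe();print({k:np.round(v,3) for k,v in s.items()})
for c in ['scene','side']:
    p=read_camera(c);save(p,c+'0')
    for q in ['screw_1_wing','nut_1','gauge','reject_floor','timer','marker']:
        print(c,q,[(np.round(d['location'],3),round(d['score'],2)) for d in tip_of(q,p)[:5]])
E
```

```text
{'time': np.float64(0.0), 'qpos': array([-0.146,  0.343,  1.525, -0.   ,  1.275, -0.146]), 'qvel': array([ 0.001, -0.   ,  0.001, -0.   ,  0.001,  0.002]), 'joint_efforts': array([  0.001, -43.125, -24.422,   0.072,   0.056,  -0.   ]), 'tool_pos': array([0.525, 0.   , 0.292]), 'tool_rot': array([-3.14 , -0.   ,  1.571]), 'contact_force': array([-0.578,  0.465,  0.191]), 'torque': array([ 0.023, -0.057,  0.013]), 'opening': np.float64(0.092)}
scene screw_1_wing [(array([ 0.514, -0.186,  0.098]), 0.72)]
scene nut_1 [(array([ 0.503, -0.27 ,  0.064]), 0.53), (array([ 0.474, -0.349,  0.064]), 0.47), (array([ 0.532, -0.197,  0.063]), 0.44)]
scene gauge [(array([ 0.503, -0.271, -0.001]), 0.86)]
scene reject_floor [(array([0.489, 0.324, 0.008]), 0.75)]
scene timer [(array([ 0.373, -0.191,  0.001]), 0.94)]
scene marker [(array([ 0.501, -0.273,  0.   ]), 0.6), (array([ 0.466,  0.156, -0.   ]), 0.5)]
side screw_1_wing [(array([ 0.51 , -0.188,  0.104]), 0.73)]
side nut_1 [(array([ 0.47 ,  0.151, -0.   ]), 0.58), (array([ 0.475, -0.35 ,  0.061]), 0.51), (array([ 0.535, -0.197,  0.062]), 0.49), (array([ 0.505, -0.274,  0.06 ]), 0.4)]
side gauge [(array([ 0.505, -0.274,  0.001]), 0.65)]
side reject_floor [(array([0.483, 0.319, 0.009]), 0.9)]
side timer [(array([ 0.374, -0.201,  0.002]), 0.58)]
side marker [(array([ 0.466,  0.154, -0.001]), 0.68)]
```

View pics/scene0.png

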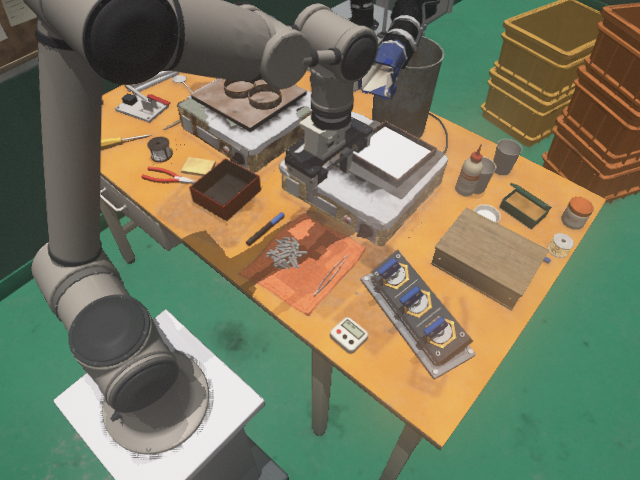

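View pics/side0.png

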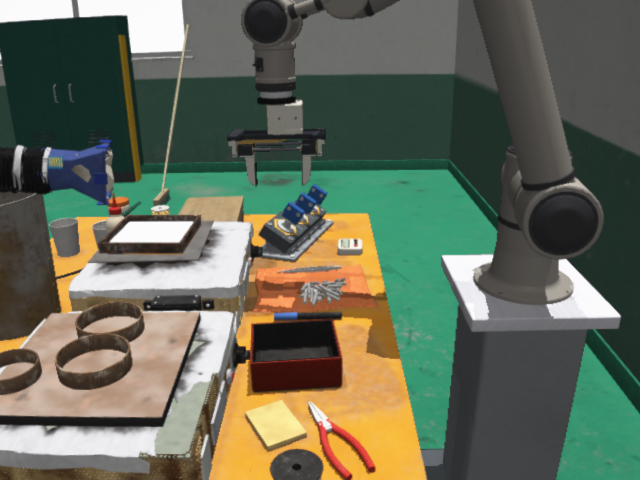

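```bash
cat >> h.py <<'E'
import json
PHI=np.deg2rad(-21.15)
hh=np.array([np.cos(PHI),np.sin(PHI),0])
NX=np.cos(np.pi/6)*hh+[0,0,.5]; NZ=-.5*hh+[0,0,np.cos(np.pi/6)]; NY=np.cross(NZ,NX)
N2=np.array([.504,-.2725,.0622])
NUT={1:N2+.082*NY,2:N2,3:N2-.082*NY}
def goal(nut,dist,cw=0):  # cw deg clockwise from start
    R0=np.c_[np.cross(NY,-NZ),NY,-NZ]
    R=Ro.from_rotvec(-np.deg2rad(cw)*NZ)*Ro.from_matrix(R0)
    return NUT[nut]+NZ*dist,R
def plan(gp,gR,n=None):
    s=observe(); p=np.array(s['tool_pos']); R=Ro.from_euler('xyz',s['tool_rot'])
    d=(R.inv()*gR).as_rotvec(); D=np.linalg.norm(gp-p)*1000
    print('rot deg',np.rad2deg(d),'dist',D, 'local', R.inv().apply(gp-p)*1000)
    if n is None: n=int(max(np.ceil(np.rad2deg(np.linalg.norm(d))/6.5),np.ceil(D/38),1))
    rows=[]
    for i in range(n):
        Ri=R*Ro.from_rotvec(d*i/n)
        rows.append({"offset":[float(x) for x in np.round(Ri.inv().apply((gp-p)/n)*1000,1)],"rotation":[float(x) for x in np.round(d/n,3)]})
    print(n); print(json.dumps(rows))
E
python3 - <<'E'
from h import *
print(NX,NY,NZ,NUT)
plan(*goal(1,.18))
E
```

```text
[ 0.8077 -0.3125  0.5   ] [0.3608 0.9326 0.    ] [-0.4663  0.1804  0.866 ] {1: array([ 0.5336, -0.196 ,  0.0622]), 2: array([ 0.504 , -0.2725,  0.0622]), 3: array([ 0.4744, -0.349 ,  0.0622])}
rot deg [-17.9962 -26.262  -67.1912] dist 194.77067996334696 local [-163.5555  -75.3868   74.1758]
12
[{"offset": [-13.6, -6.3, 6.2], "rotation": [-0.026, -0.038, -0.098]}, {"offset": [-12.7, -7.7, 6.5], "rotation": [-0.026, -0.038, -0.098]}, {"offset": [-11.6, -9.1, 6.7], "rotation": [-0.026, -0.038, -0.098]}, {"offset": [-10.4, -10.4, 6.9], "rotation": [-0.026, -0.038, -0.098]}, {"offset": [-9.1, -11.5, 7.0], "rotation": [-0.026, -0.038, -0.098]}, {"offset": [-7.6, -12.5, 7.0], "rotation": [-0.026, -0.038, -0.098]}, {"offset": [-6.1, -13.3, 6.9], "rotation": [-0.026, -0.038, -0.098]}, {"offset": [-4.5, -14.0, 6.8], "rotation": [-0.026, -0.038, -0.098]}, {"offset": [-2.9, -14.6, 6.5], "rotation": [-0.026, -0.038, -0.098]}, {"offset": [-1.2, -14.9, 6.2], "rotation": [-0.026, -0.038, -0.098]}, {"offset": [0.5, -15.1, 5.8], "rotation": [-0.026, -0.038, -0.098]}, {"offset": [2.2, -15.1, 5.4], "rotation": [-0.026, -0.038, -0.098]}]
```

Request:
apply_moves --motion '[{"offset": [-13.6,-6.3,6.2],"rotation": [-0.026,-0.038,-0.098]},{"offset": [-12.7,-7.7,6.5],"rotation": [-0.026,-0.038,-0.098]},{"offset": [-11.6,-9.1,6.7],"rotation": [-0.026,-0.038,-0.098]},{"offset": [-10.4,-10.4,6.9],"rotation": [-0.026,-0.038,-0.098]},{"offset": [-9.1,-11.5,7.0],"rotation": [-0.026,-0.038,-0.098]},{"offset": [-7.6,-12.5,7.0],"rotation": [-0.026,-0.038,-0.098]},{"offset": [-6.1,-13.3,6.9],"rotation": [-0.026,-0.038,-0.098]},{"offset": [-4.5,-14.0,6.8],"rotation": [-0.026,-0.038,-0.098]},{"offset": [-2.9,-14.6,6.5],"rotation": [-0.026,-0.038,-0.098]},{"offset": [-1.2,-14.9,6.2],"rotation": [-0.026,-0.038,-0.098]},{"offset": [0.5,-15.1,5.8],"rotation": [-0.026,-0.038,-0.098]},{"offset": [2.2,-15.1,5.4],"rotation": [-0.026,-0.038,-0.098]}]' --grip 0.4 --grip_force 20

```text
time: 1.7
tool_pos: [0.4589, -0.1545, 0.2242]
tool_rot: [3.125, 0.504, 2.729]
contact_force: [-0.3, 0.3, -0.0]
opening: 0.0554
```

```bash
python3 - <<'E'
from h import *
s=observe();print(s['qpos'],s['opening'],s['contact_force'],s['torque'])
plan(*goal(1,.18))
p=read_camera('wrist');save(p,'w1')
for q in ['screw_1_wing','nut_1']:
    print(q,[(np.round(d['location'],4),round(d['score'],2)) for d in tip_of(q,p)[:5]])
for i in (1,2,3): print(NUT[i]+.045*NZ)
E
```

```text
[-0.5188  0.1774  2.0769  0.1774  0.3926 -1.8281] 0.05537592023189527 [-0.2846  0.3052 -0.0205] [0.247  0.2238 0.0429]
rot deg [-0.2857 -1.0977 -2.1794] dist 14.390862139618893 local [  7.2444 -12.105    2.8431]
1
[{"offset": [7.2, -12.1, 2.8], "rotation": [-0.005, -0.019, -0.038]}]
screw_1_wing [(array([ 0.5137, -0.1876,  0.0982]), 0.59)]
nut_1 []
[ 0.5126 -0.1879  0.1012]
[ 0.483  -0.2644  0.1012]
[ 0.4534 -0.3409  0.1012]
```

View pics/w1.png

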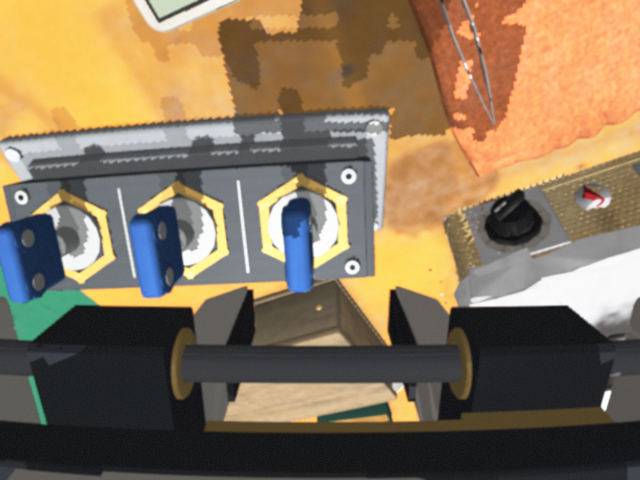

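```bash
cat >> h.py <<'E'
def cam(p):
    if 'R' in p and p.get('R') is not None: return np.array(p['R']),np.array(p['t'])
    s=p['_s']; T=np.eye(4);T[:3,:3]=Ro.from_euler('xyz',s['tool_rot']).as_matrix();T[:3,3]=s['tool_pos']
    M=np.linalg.inv(T@np.array(p['tool_from_camera'])); return M[:3,:3],M[:3,3]
def proj(p,X):
    R,t=cam(p); return cv2.projectPoints(np.atleast_2d(X).astype(float),cv2.Rodrigues(R)[0],t,np.array(p['camera_matrix']),np.array(p['D']))[0][:,0]
def shot(c):
    s=observe(); p=read_camera(c); p['_s']=s; return p
def overlay(p,n,cw=(0,0,0),crop=None,sc=1):
    im=cv2.cvtColor(p['img'],cv2.COLOR_RGB2BGR).copy()
    if crop: x0,y0,x1,y1=crop
    else: x0,y0,x1,y1=0,0,640,480
    im=cv2.resize(im[y0:y1,x0:x1],None,fx=sc,fy=sc,interpolation=cv2.INTER_CUBIC)
    def pl(X,c):
        q=(proj(p,X)-[x0,y0]+.5)*sc
        cv2.polylines(im,[np.round(q).astype(int)],True,c,1)
    for i in (1,2,3):
        a=np.linspace(0,2*np.pi,40)[:,None]
        pl(NUT[i]+.006*NZ+.0235*(np.cos(a)*NX+np.sin(a)*NY),(0,0,255))
        r=Ro.from_rotvec(-np.deg2rad(cw[i-1])*NZ); wx=r.apply(NX); wy=r.apply(NY)
        for z in (.024,.066):
            pl(np.array([NUT[i]+z*NZ+u*.023*wx+v*.007*wy for u,v in ((1,1),(1,-1),(-1,-1),(-1,1))]),(0,255,0))
    cv2.imwrite(f'pics/{n}.png',im)
E
python3 - <<'E'
from h import *
p=shot('wrist');overlay(p,'w1o',crop=(0,100,400,320),sc=2)
p=shot('scene');overlay(p,'s1o',crop=(340,230,500,390),sc=3.7)
E
```

```text
(no output)
```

View pics/w1o.png

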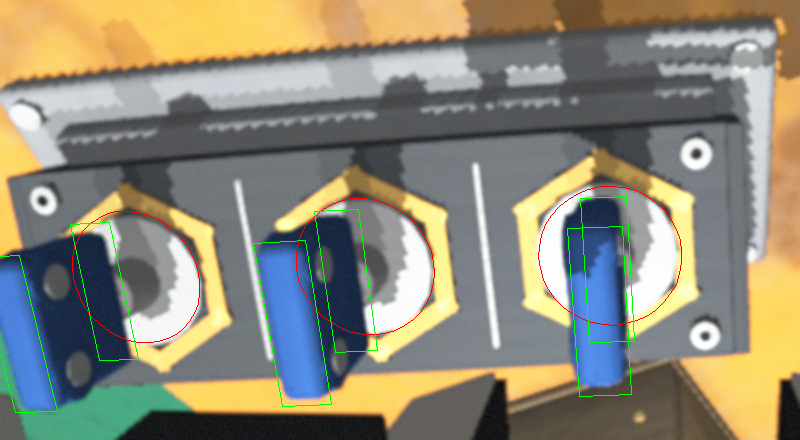

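View pics/s1o.png

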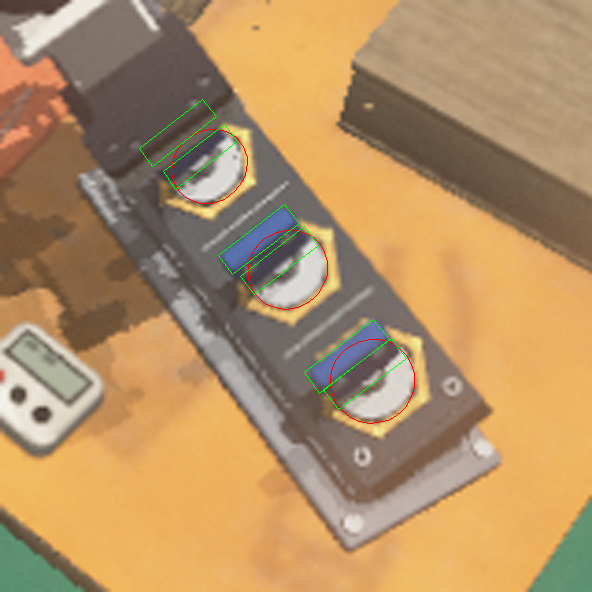

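Request:
apply_moves --motion '[{"offset": [7.2,-12.1,2.8],"rotation": [-0.005,-0.019,-0.038]},{"offset": [0,0,0],"rotation": [0,0,0]}]'

```text
time: 2.12
tool_pos: [0.452, -0.162, 0.2196]
tool_rot: [3.138, 0.524, 2.766]
contact_force: [0.0, -0.2, -0.1]
opening: 0.055
```

```bash
python3 - <<'E'
from h import *
s=observe();print(s['qpos'],s['opening'],s['contact_force'],s['torque'])
plan(*goal(1,.18)); plan(*goal(1,.092))
E
```

```text
[-0.5535  0.1752  2.107   0.2698  0.3546 -1.9791] 0.05502571745598965 [ 0.0074 -0.1845 -0.1175] [ 0.2388  0.2779 -0.0476]
rot deg [ 0.0446  0.0335 -0.3154] dist 3.1756038335754155 local [ 2.1384 -2.2836  0.5448]
1
[{"offset": [2.1, -2.3, 0.5], "rotation": [0.001, 0.001, -0.006]}]
rot deg [ 0.0446  0.0335 -0.3154] dist 88.60307026736909 local [ 2.1897 -2.3523 88.5448]
3
[{"offset": [0.7, -0.8, 29.5], "rotation": [0.0, 0.0, -0.002]}, {"offset": [0.7, -0.8, 29.5], "rotation": [0.0, 0.0, -0.002]}, {"offset": [0.7, -0.8, 29.5], "rotation": [0.0, 0.0, -0.002]}]
```

Descend, checking at the end before closing.

Request:
apply_moves --motion '[{"offset": [2.1,-2.3,10],"rotation": [0,0,-0.005]},{"offset": [0.5,-0.5,20],"rotation": [0,0,0]},{"offset": [0,0,20],"rotation": [0,0,0]},{"offset": [0,0,0],"rotation": [0,0,0]}]'

```text
time: 2.45
tool_pos: [0.4775, -0.1737, 0.185]
tool_rot: [3.127, 0.514, 2.759]
contact_force: [-0.5, -0.3, -0.7]
opening: 0.0551
```

```bash
python3 - <<'E'
from h import *
s=observe();print(s['qpos'],s['opening'],s['contact_force'],s['torque'])
plan(*goal(1,.092))
p=shot('wrist');overlay(p,'w2o')
E
```

```text
[-0.548   0.2871  2.0782  0.3444  0.2858 -2.0468] 0.055103444789473946 [-0.4609 -0.2899 -0.7148] [0.2146 0.2067 0.0165]
rot deg [ 0.4429 -0.5253 -0.6688] dist 45.5065107214296 local [ 8.7221 -0.9875 44.6519]
2
[{"offset": [4.4, -0.5, 22.3], "rotation": [0.004, -0.005, -0.006]}, {"offset": [4.5, -0.4, 22.3], "rotation": [0.004, -0.005, -0.006]}]
```

View pics/w2o.png

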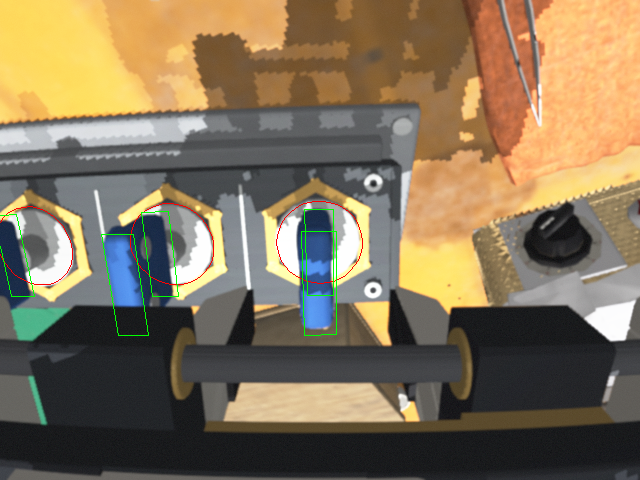

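```bash
cat > k.py <<'E'
from h import *
from scipy.optimize import least_squares
D=[([-0.146,0.3425,1.5245,0,1.275,-0.146],[.525,0,.292],[-3.14,0,1.571]),
([-0.5188,0.1774,2.0769,0.1774,0.3926,-1.8281],[0.4589,-0.1545,0.2242],[3.125,0.504,2.729]),
([-0.5535,0.1752,2.107,0.2698,0.3546,-1.9791],[0.452,-0.162,0.2196],[3.138,0.524,2.766]),
([-0.548,0.2871,2.0782,0.3444,0.2858,-2.0468],[0.4775,-0.1737,0.185],[3.127,0.514,2.759])]
def ex(s,a): return Ro.from_euler(s,a)
def fk(q,P):
    off,h,a1,L2,a3,d4,d6=P
    A=ex('z',q[0]); B=A*ex('y',q[1]); C=B*ex('y',q[2]); E=C*ex('z',q[3])*ex('y',q[4]); 
    R=E*ex('z',q[5])*ex('z',np.pi/2)
    p=A.apply([a1,off,h])+B.apply([0,0,L2])+C.apply([a3,0,d4])+E.apply([0,0,d6])
    return p,R
def res(P):
    return np.concatenate([(fk(q,P)[0]-p)*1000 for q,p,_ in D]+[(np.array(P)-P0)*3])
P0=np.array([.076,.3,.0,.4,0.0,.4,.25])
P=least_squares(res,P0).x
if __name__=='__main__':
    print(P); print(res(P)[:12])
    for q,p,r in D: print(np.rad2deg((Ro.from_euler('xyz',r).inv()*fk(q,P)[1]).magnitude()))
E
python3 k.py
```

```text
[ 0.0764  0.2236 -0.0007  0.5064  0.0466  0.3803  0.253 ]
[-0.0059 -0.0096 -0.0029  0.0877  0.039   0.0289 -0.0403  0.0123 -0.0209
 -0.0392 -0.042  -0.0045]
0.06923690746003469
0.014378712263193164
0.027099873264228424
0.025753985690281974
```

```bash
cat >> k.py <<'E'
LO=np.array([-2.53,-.77,.04,-1,.28,-3.11]);HI=np.array([2.53,2.02,2.7,4.14,2.66,3.11])
def ik(gp,gR,q0):
    best=None
    for s in ([0]*6,[0,0,0,.6,.2,-.6],[0,0,0,1.5,.3,-1.5],[0,0,0,-.5,.2,.5]):
        f=lambda q:np.r_[(fk(q,P)[0]-gp)*20,(gR.inv()*fk(q,P)[1]).as_rotvec()*5]
        r=least_squares(f,np.clip(np.array(q0)+s,LO+1e-3,HI-1e-3),bounds=(LO,HI))
        if best is None or r.cost<best.cost-1e-9: best=r
        if best.cost<1e-8: break
    return best.x,best.cost
def tgoal(nut,cw,beta,g=.047,lift=0):
    # tool tilted by beta (deg) about its own y; pivot = point on axis at .045 (+lift)
    R0=np.c_[np.cross(NY,-NZ),NY,-NZ]
    R=Ro.from_rotvec(-np.deg2rad(cw)*NZ)*Ro.from_matrix(R0)*ex('y',np.deg2rad(beta))
    return NUT[nut]+NZ*(.045+lift)-R.apply([0,0,g]),R
E
python3 - <<'E'
from k import *
for nut in (1,2,3):
  for b in (-25,-20,-15,-10,10,20):
    q=[-.548,.29,2.07,.34,.3,-2.04]; o=[]
    for cw in range(0,86,10):
        q,c=ik(*tgoal(nut,cw,b),q); o.append((round(q[4],2),'' if c<1e-5 else 'X%.0e'%c))
    print(nut,b,' '.join(f'{a}{x}' for a,x in o), 'q4,6',q[3].round(2),q[5].round(2))
E
```

```text
1 -25 0.28X2e+00 0.28X2e+00 0.28X2e+00 0.28X2e+00 0.28X2e+00 0.28X2e+00 0.28X2e+00 0.28X2e+00 0.28X2e+00 q4,6 2.82 -3.11
1 -20 0.28X1e+00 0.28X1e+00 0.28X1e+00 0.28X1e+00 0.28X1e+00 0.28X1e+00 0.28X2e+00 0.28X2e+00 0.28X2e+00 q4,6 2.81 -3.11
1 -15 0.28X7e-01 0.28X7e-01 0.28X8e-01 0.28X8e-01 0.28X9e-01 0.28X9e-01 0.28X1e+00 0.28X1e+00 0.28X1e+00 q4,6 2.8 -3.11
1 -10 0.28X4e-01 0.28X4e-01 0.28X4e-01 0.28X5e-01 0.28X5e-01 0.28X6e-01 0.28X6e-01 0.28X6e-01 0.28X7e-01 q4,6 2.79 -3.11
1 10 0.43 0.44 0.44 0.44 0.44 0.43 0.42 0.4 0.38 q4,6 0.91 -1.32
1 20 0.7 0.71 0.71 0.7 0.69 0.68 0.66 0.64 0.61 q4,6 0.96 -1.45
2 -25 0.28X2e+00 0.28X2e+00 0.28X1e+00 0.28X1e+00 0.28X1e+00 0.28X1e+00 0.28X1e+00 0.28X2e+00 0.28X2e+00 q4,6 2.67 -3.11
2 -20 0.28X1e+00 0.28X9e-01 0.28X9e-01 0.28X8e-01 0.28X8e-01 0.28X9e-01 0.28X9e-01 0.28X9e-01 0.28X1e+00 q4,6 2.66 -3.11
2 -15 0.28X5e-01 0.28X5e-01 0.28X4e-01 0.28X4e-01 0.28X4e-01 0.28X5e-01 0.28X5e-01 0.28X6e-01 0.28X6e-01 q4,6 2.65 -3.11
2 -10 0.28X2e-01 0.28X2e-01 0.28X2e-01 0.28X2e-01 0.28X2e-01 0.28X2e-01 0.28X3e-01 0.28X3e-01 0.28X4e-01 q4,6 2.64 -3.11
2 10 0.47 0.48 0.5 0.51 0.51 0.51 0.51 0.5 0.49 q4,6 0.89 -1.45
2 20 0.72 0.74 0.75 0.76 0.76 0.76 0.75 0.74 0.72 q4,6 0.88 -1.51
3 -25 0.34X2e+00 0.3X1e+00 0.28X1e+00 0.28X1e+00 0.28X1e+00 0.28X9e-01 0.28X9e-01 0.28X9e-01 0.28X1e+00 q4,6 2.54 -3.11
3 -20 0.34X1e+00 0.3X9e-01 0.28X7e-01 0.28X5e-01 0.28X5e-01 0.28X4e-01 0.28X5e-01 0.28X5e-01 0.28X6e-01 q4,6 2.53 -3.11
3 -15 0.34X6e-01 0.3X4e-01 0.28X3e-01 0.28X2e-01 0.28X2e-01 0.28X2e-01 0.28X2e-01 0.28X3e-01 0.28X4e-01 q4,6 2.52 -3.11
3 -10 0.33X2e-01 0.31X1e-01 0.28X5e-02 0.28X2e-02 0.28X3e-02 0.28X6e-02 0.28X1e-01 0.28X2e-01 0.28X2e-01 q4,6 0.43 -1.0
3 10 0.52 0.55 0.57 0.59 0.6 0.6 0.61 0.6 0.6 q4,6 0.83 -1.53
3 20 0.75 0.79 0.81 0.83 0.84 0.85 0.85 0.84 0.83 q4,6 0.8 -1.54
```

```bash
cat >> k.py <<'E'
def go(nut,cw,lift=0,b=14,n=None):
    g=tgoal(nut,cw,b,lift=lift); q,c=ik(*g,observe()['qpos']); print('ik',q.round(2),'%.0e'%c); plan(*g,n)
E
python3 - <<'E'
from k import *
for l in (.15,.09,.045,0): print(ik(*tgoal(1,0,14,lift=l),observe()['qpos']))
go(1,0,.04)
E
```

```text
(array([-0.5421,  0.1169,  1.903 ,  0.0633,  0.8475, -1.7791]), np.float64(6.362388564503609e-29))
(array([-0.5295,  0.2392,  1.9139,  0.0673,  0.7138, -1.776 ]), np.float64(1.5946474244610955e-30))
(array([-0.5212,  0.3347,  1.9086,  0.0716,  0.6234, -1.7753]), np.float64(2.544042489868821e-30))
(array([-0.5138,  0.4317,  1.8916,  0.077 ,  0.5431, -1.7758]), np.float64(4.024149744785792e-30))
ik [-0.52  0.35  1.91  0.07  0.61 -1.78] 8e-30
rot deg [ 0.5407 13.432  -0.5756] dist 7.399538309758114 local [-3.1693 -0.927   6.6219]
3
[{"offset": [-1.1, -0.3, 2.2], "rotation": [0.003, 0.078, -0.003]}, {"offset": [-1.2, -0.3, 2.1], "rotation": [0.003, 0.078, -0.003]}, {"offset": [-1.4, -0.3, 2.0], "rotation": [0.003, 0.078, -0.003]}]
```

Request:
apply_moves --motion '[{"offset": [-1.1,-0.3,2.2],"rotation": [0.003,0.078,-0.003]},{"offset": [-1.2,-0.3,2.1],"rotation": [0.003,0.078,-0.003]},{"offset": [-1.4,-0.3,2.0],"rotation": [0.003,0.078,-0.003]},{"offset": [0,0,0],"rotation": [0,0,0]}]'

```text
time: 2.83
tool_pos: [0.4805, -0.1739, 0.1833]
tool_rot: [-3.139, 0.269, 2.764]
contact_force: [-0.2, -0.1, -0.1]
opening: 0.055
```

```bash
python3 - <<'E'
from k import *
go(1,0,.0,n=3)
E
```

```text
ik [-0.51  0.43  1.89  0.08  0.54 -1.78] 5e-30
rot deg [-0.2978 -0.5948 -0.4533] dist 42.98882779933611 local [-11.4252  -1.1365  41.4272]
3
[{"offset": [-3.8, -0.4, 13.8], "rotation": [-0.002, -0.003, -0.003]}, {"offset": [-3.8, -0.4, 13.8], "rotation": [-0.002, -0.003, -0.003]}, {"offset": [-3.7, -0.4, 13.8], "rotation": [-0.002, -0.003, -0.003]}]
```

Request:
apply_moves --motion '[{"offset": [-3.8,-0.4,13.8],"rotation": [-0.002,-0.003,-0.003]},{"offset": [-3.8,-0.4,13.8],"rotation": [-0.002,-0.003,-0.003]},{"offset": [-3.7,-0.4,13.8],"rotation": [-0.002,-0.003,-0.003]},{"offset": [0,0,0],"rotation": [0,0,0]}]'

```text
time: 3.17
tool_pos: [0.5022, -0.1817, 0.1494]
tool_rot: [-3.141, 0.292, 2.771]
contact_force: [-1.3, 0.4, -0.5]
opening: 0.0547
```

```bash
python3 - <<'E'
from k import *
go(1,0,.0,n=1)
p=shot('wrist');overlay(p,'w3o')
E
```

```text
ik [-0.51  0.43  1.89  0.08  0.54 -1.78] 7e-28
rot deg [-0.0541  0.7231 -0.0646] dist 3.7464275251722334 local [ 1.7999 -2.0018  2.6055]
1
[{"offset": [1.8, -2.0, 2.6], "rotation": [-0.001, 0.013, -0.001]}]
```

View pics/w3o.png

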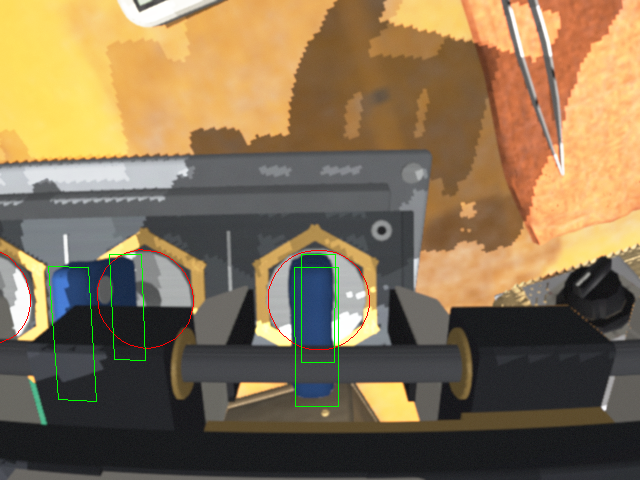

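```bash
sed -i 's/^NUT=/N2=N2-.001*NX-.001*NY\nNUT=/' h.py; python3 - <<'E'
from k import *
go(1,0,.0,n=1)
E
```

```text
ik [-0.52  0.43  1.89  0.08  0.54 -1.78] 2e-27
rot deg [-0.0551  0.7209 -0.0588] dist 5.535214973052729 local [ 2.6873 -3.0866  3.7269]
1
[{"offset": [2.7, -3.1, 3.7], "rotation": [-0.001, 0.013, -0.001]}]
```

Request:
apply_moves --motion '[{"offset": [2.7,-3.1,3.0],"rotation": [-0.001,0.013,0]},{"offset": [0,0,0],"rotation": [0,0,0]}]'

```text
time: 3.38
tool_pos: [0.4982, -0.183, 0.1477]
tool_rot: [3.141, 0.28, 2.771]
contact_force: [0.3, -0.0, 0.1]
opening: 0.0552
```

```bash
python3 - <<'E'
from k import *
go(1,0,.0,n=1)
E
```

```text
ik [-0.52  0.43  1.89  0.08  0.54 -1.78] 4e-29
rot deg [-0.0051  0.0269 -0.0707] dist 2.331541900209536 local [-0.7806 -0.413   2.1578]
1
[{"offset": [-0.8, -0.4, 2.2], "rotation": [-0.0, 0.0, -0.001]}]
```

Close the gripper.

Request:
apply_moves --motion '[{"offset": [-0.5,-0.4,2],"rotation": [0,0,0]},{"offset": [0,0,0],"rotation": [0,0,0]},{"offset": [0,0,0],"rotation": [0,0,0]},{"offset": [0,0,0],"rotation": [0,0,0]},{"offset": [0,0,0],"rotation": [0,0,0]},{"offset": [0,0,0],"rotation": [0,0,0]}]' --grip 1.0 --grip_force 20

```text
time: 3.88
tool_pos: [0.4988, -0.1839, 0.1484]
tool_rot: [-3.141, 0.284, 2.77]
contact_force: [0.9, -0.6, 0.0]
opening: 0.0198
```

```bash
cat >> k.py <<'E'
def stat():
    s=observe(); R=Ro.from_euler('xyz',s['tool_rot']); 
    print('t',s['time'],'open',s['opening'],'F',np.array(s['contact_force']),'Tz',np.array(s['torque'])@NZ,'T',s['torque'],'q',s['qpos'])
    y=R.apply([0,1,0]); print('cw',np.rad2deg(np.arctan2(y@NX,y@NY)),'gp err mm', [ (np.array(s['tool_pos'])+R.apply([0,0,.047])-NUT[i]-.045*NZ)@np.c_[NX,NY,NZ]*1000 for i in (1,2,3)])
E
python3 - <<'E'
from k import *
stat()
go(1,20,n=5)
E
```

```text
t 3.8833 open 0.019809555659355865 F [ 0.8518 -0.6013  0.0185] Tz -0.009824514924116092 T [0.1348 0.0865 0.0433] q [-0.5168  0.4254  1.897   0.0784  0.5394 -1.7774]
cw 0.12938639413950942 gp err mm [array([ 1.0177, -0.2874,  2.3874]), array([ 1.0177, 81.7126,  2.3874]), array([  1.0177, 163.7126,   2.3874])]
ik [-0.57  0.43  1.91  0.27  0.55 -1.66] 1e-22
rot deg [-4.8473  0.2819 19.2705] dist 4.634090615892148 local [ 0.8581 -3.6468  2.7276]
5
[{"offset": [0.2, -0.7, 0.5], "rotation": [-0.017, 0.001, 0.067]}, {"offset": [0.1, -0.7, 0.5], "rotation": [-0.017, 0.001, 0.067]}, {"offset": [0.1, -0.8, 0.5], "rotation": [-0.017, 0.001, 0.067]}, {"offset": [0.0, -0.8, 0.5], "rotation": [-0.017, 0.001, 0.067]}, {"offset": [-0.0, -0.8, 0.5], "rotation": [-0.017, 0.001, 0.067]}]
```

Request:
apply_moves --motion '[{"offset": [0,0,0],"rotation": [0,0,0]},{"offset": [0,0,0],"rotation": [0,0,0]},{"offset": [0,0,0],"rotation": [0,0,0]}]'

```text
time: 4.13
tool_pos: [0.4986, -0.1834, 0.1483]
tool_rot: [3.141, 0.283, 2.77]
contact_force: [0.0, 0.5, 0.8]
opening: 0.0135
```

```bash
cat >> k.py <<'E'
def turn(nut,deg,n):
    s=observe(); p=np.array(s['tool_pos']); R=Ro.from_euler('xyz',s['tool_rot'])
    r=Ro.from_rotvec(-np.deg2rad(deg)*NZ)
    # settle grasp point in-plane to the axis, hold height
    gp=p+R.apply([0,0,.047]); e=gp-NUT[nut]; e=e-(e@NZ)*NZ
    c=p-e
    plan(NUT[nut]+r.apply(c-NUT[nut]), r*R, n)
E
python3 - <<'E'
from k import *
stat()
turn(1,18,5)
E
```

```text
t 4.1333 open 0.013547988467775034 F [0.0469 0.4709 0.8418] Tz -0.06162108186239586 T [0.2427 0.0588 0.0473] q [-0.5163  0.4251  1.8974  0.079   0.5402 -1.7774]
cw 0.14124803262747507 gp err mm [array([0.6761, 0.1259, 2.532 ]), array([ 0.6761, 82.1259,  2.532 ]), array([  0.6761, 164.1259,   2.532 ])]
rot deg [-4.2864  0.0177 17.4822] dist 3.7868610170734853 local [ 1.174  -3.5884  0.2915]
5
[{"offset": [0.2, -0.7, 0.1], "rotation": [-0.015, 0.0, 0.061]}, {"offset": [0.2, -0.7, 0.0], "rotation": [-0.015, 0.0, 0.061]}, {"offset": [0.1, -0.7, 0.0], "rotation": [-0.015, 0.0, 0.061]}, {"offset": [0.1, -0.8, 0.0], "rotation": [-0.015, 0.0, 0.061]}, {"offset": [0.1, -0.8, 0.0], "rotation": [-0.015, 0.0, 0.061]}]
```

Request:
apply_moves --motion '[{"offset": [0.1,-0.7,0],"rotation": [-0.015,0,0.061]},{"offset": [0.1,-0.7,0],"rotation": [-0.015,0,0.061]},{"offset": [0.1,-0.7,0],"rotation": [-0.015,0,0.061]},{"offset": [0.1,-0.8,0],"rotation": [-0.015,0,0.061]},{"offset": [0.1,-0.8,0],"rotation": [-0.015,0,0.061]},{"offset": [0,0,0],"rotation": [0,0,0]}]'

```text
time: 4.63
tool_pos: [0.4958, -0.1868, 0.1475]
tool_rot: [2.976, 0.255, 2.442]
contact_force: [1.0, 2.5, 0.9]
opening: 0.0137
```

```bash
python3 - <<'E'
from k import *
stat()
turn(1,16,6)
E
```

```text
t 4.6333 open 0.013671336912996915 F [0.9645 2.518  0.8556] Tz -0.19161792818015466 T [ 0.7373 -0.1915  0.2156] q [-0.5685  0.4239  1.9092  0.2543  0.5489 -1.6613]
cw 18.829499133878976 gp err mm [array([-0.43  , -0.4411,  2.4716]), array([-0.43  , 81.5589,  2.4716]), array([ -0.43  , 163.5589,   2.4716])]
rot deg [-3.8273  0.0292 15.5355] dist 2.550099870472542 local [ 0.1426 -2.5458  0.0399]
6
[{"offset": [0.0, -0.4, 0.0], "rotation": [-0.011, 0.0, 0.045]}, {"offset": [0.0, -0.4, 0.0], "rotation": [-0.011, 0.0, 0.045]}, {"offset": [-0.0, -0.4, -0.0], "rotation": [-0.011, 0.0, 0.045]}, {"offset": [-0.0, -0.4, -0.0], "rotation": [-0.011, 0.0, 0.045]}, {"offset": [-0.1, -0.4, -0.0], "rotation": [-0.011, 0.0, 0.045]}, {"offset": [-0.1, -0.4, -0.0], "rotation": [-0.011, 0.0, 0.045]}]
```

Request:
apply_moves --motion '[{"offset": [0,-0.4,0],"rotation": [-0.011,0,0.045]},{"offset": [0,-0.4,0],"rotation": [-0.011,0,0.045]},{"offset": [0,-0.4,0],"rotation": [-0.011,0,0.045]},{"offset": [0,-0.4,0],"rotation": [-0.011,0,0.045]},{"offset": [0,0,0],"rotation": [0,0,0]}]'

```text
time: 5.05
tool_pos: [0.4943, -0.1883, 0.1469]
tool_rot: [2.889, 0.217, 2.259]
contact_force: [0.9, 1.9, 0.9]
opening: 0.0136
```

```bash
python3 - <<'E'
from k import *
stat()
turn(1,6,2)
E
```

```text
t 5.05 open 0.013577563249955146 F [0.9499 1.8554 0.9181] Tz -0.05454826056876528 T [ 0.3281 -0.0606  0.1263] q [-0.5971  0.4228  1.9229  0.3564  0.546  -1.595 ]
cw 29.583349936428288 gp err mm [array([-0.6415, -0.5856,  2.4363]), array([-0.6415, 81.4144,  2.4363]), array([ -0.6415, 163.4144,   2.4363])]
rot deg [-1.4344  0.0186  5.826 ] dist 0.4139075288412714 local [-0.2159 -0.3493 -0.052 ]
2
[{"offset": [-0.1, -0.2, -0.0], "rotation": [-0.013, 0.0, 0.051]}, {"offset": [-0.1, -0.2, -0.0], "rotation": [-0.013, 0.0, 0.051]}]
```

Request:
apply_moves --motion '[{"offset": [0,-0.4,0],"rotation": [-0.013,0,0.051]},{"offset": [0,-0.4,0],"rotation": [-0.013,0,0.051]},{"offset": [0,-0.4,0],"rotation": [-0.013,0,0.051]},{"offset": [0,0,0],"rotation": [0,0,0]}]'

```text
time: 5.38
tool_pos: [0.4928, -0.1895, 0.1463]
tool_rot: [2.823, 0.174, 2.11]
contact_force: [1.4, 0.5, 1.6]
opening: 0.0135
```

```bash
python3 - <<'E'
from k import *
stat()
turn(1,24,6)
p=shot('wrist');save(p,'w4')
E
```

```text
t 5.3833 open 0.013498987785980065 F [1.4315 0.472  1.5642] Tz -0.1151939991057373 T [ 0.2824 -0.0592  0.0314] q [-0.6208  0.4214  1.9389  0.4475  0.5389 -1.5466]
cw 38.53207735152899 gp err mm [array([-0.8051, -0.7699,  2.4323]), array([-0.8051, 81.2301,  2.4323]), array([ -0.8051, 163.2301,   2.4323])]
rot deg [-5.7244  0.0698 23.3072] dist 3.5506882704586227 local [ 0.7405 -3.4673  0.1923]
6
[{"offset": [0.1, -0.6, 0.0], "rotation": [-0.017, 0.0, 0.068]}, {"offset": [0.1, -0.6, 0.0], "rotation": [-0.017, 0.0, 0.068]}, {"offset": [0.0, -0.6, 0.0], "rotation": [-0.017, 0.0, 0.068]}, {"offset": [0.0, -0.6, 0.0], "rotation": [-0.017, 0.0, 0.068]}, {"offset": [-0.0, -0.6, -0.0], "rotation": [-0.017, 0.0, 0.068]}, {"offset": [-0.1, -0.6, -0.0], "rotation": [-0.017, 0.0, 0.068]}]
```

View pics/w4.png

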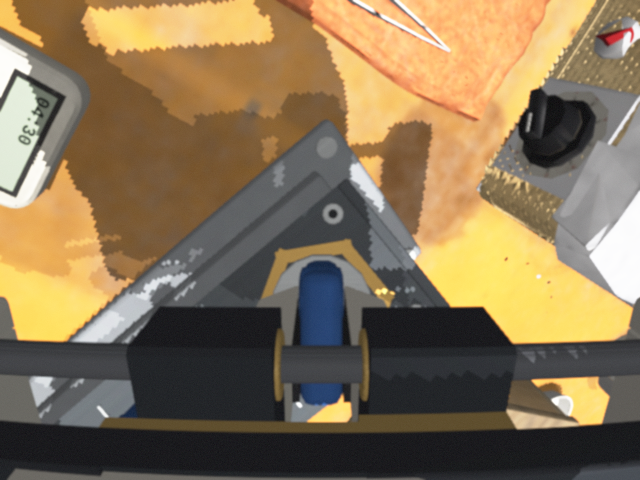

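Request:
apply_moves --motion '[{"offset": [0.1,-0.6,0],"rotation": [-0.017,0,0.07]},{"offset": [0.1,-0.6,0],"rotation": [-0.017,0,0.07]},{"offset": [0,-0.6,0],"rotation": [-0.017,0,0.07]},{"offset": [0,-0.6,0],"rotation": [-0.017,0,0.07]},{"offset": [0,-0.6,0],"rotation": [-0.017,0,0.07]},{"offset": [-0.1,-0.6,0],"rotation": [-0.017,0,0.07]},{"offset": [0,-0.4,0],"rotation": [-0.017,0,0.07]},{"offset": [0,0,0],"rotation": [0,0,0]}]'

```text
time: 6.1
tool_pos: [0.4887, -0.1913, 0.1447]
tool_rot: [2.667, -0.014, 1.663]
contact_force: [0.4, -0.7, 0.8]
opening: 0.0138
```

```bash
python3 - <<'E'
from k import *
stat()
turn(1,8,2)
E
```

```text
t 6.1 open 0.013799252348530891 F [ 0.4492 -0.7208  0.7582] Tz 0.026661310442511833 T [0.0826 0.0914 0.0562] q [-0.6813  0.4168  2.0065  0.759   0.4965 -1.4066]
cw 67.03182326053295 gp err mm [array([ 0.0643, -0.7162,  2.4857]), array([ 0.0643, 81.2838,  2.4857]), array([  0.0643, 163.2838,   2.4857])]
rot deg [-1.8752  0.0334  7.7771] dist 1.521251100818898 local [ 0.7426 -1.3148  0.1847]
2
[{"offset": [0.4, -0.7, 0.1], "rotation": [-0.016, 0.0, 0.068]}, {"offset": [0.3, -0.7, 0.1], "rotation": [-0.016, 0.0, 0.068]}]
```

Request:
apply_moves --motion '[{"offset": [0.4,-0.7,0],"rotation": [-0.014,0,0.06]},{"offset": [0.2,-0.6,0],"rotation": [-0.014,0,0.06]},{"offset": [0,-0.3,0],"rotation": [-0.01,0,0.04]},{"offset": [0,-0.2,0],"rotation": [-0.01,0,0.04]},{"offset": [0,0,0],"rotation": [0,0,0]}]'

```text
time: 6.52
tool_pos: [0.4876, -0.1913, 0.1442]
tool_rot: [2.63, -0.098, 1.499]
contact_force: [-0.4, -0.2, 0.7]
opening: 0.0139
```

```bash
python3 - <<'E'
from k import *
stat()
turn(1,4,2)
E
```

```text
t 6.5167 open 0.013854495735008342 F [-0.389  -0.2181  0.7017] Tz 0.22785345698227144 T [-0.1866  0.2737  0.1056] q [-0.6966  0.4146  2.0389  0.8983  0.4715 -1.3702]
cw 77.8732781970567 gp err mm [array([ 1.0742, -0.6331,  2.5917]), array([ 1.0742, 81.3669,  2.5917]), array([  1.0742, 163.3669,   2.5917])]
rot deg [-0.9211  0.0078  3.8925] dist 1.882787523713259 local [ 0.8408 -1.6724  0.2023]
2
[{"offset": [0.4, -0.8, 0.1], "rotation": [-0.008, 0.0, 0.034]}, {"offset": [0.4, -0.9, 0.1], "rotation": [-0.008, 0.0, 0.034]}]
```

Request:
apply_moves --motion '[{"offset": [0,0,0],"rotation": [0,0,0]},{"offset": [0,0,0],"rotation": [0,0,0]},{"offset": [0,0,0],"rotation": [0,0,0]},{"offset": [0,0,0],"rotation": [0,0,0]}]' --grip 0.4

```text
time: 6.85
tool_pos: [0.4882, -0.1908, 0.1443]
tool_rot: [2.631, -0.093, 1.509]
contact_force: [-0.2, 0.5, 0.0]
opening: 0.036
```

```bash
python3 - <<'E'
from k import *
stat()
go(1,76,.055,n=2)
E
```

```text
t 6.85 open 0.03601057504291879 F [-0.1764  0.4802  0.0199] Tz 0.1334793389587947 T [-0.0549  0.2904  0.064 ] q [-0.6945  0.4151  2.0366  0.8916  0.4728 -1.3724]
cw 77.25077850432048 gp err mm [array([1.3279, 0.0927, 2.4626]), array([ 1.3279, 82.0927,  2.4626]), array([  1.3279, 164.0927,   2.4626])]
ik [-0.72  0.29  2.05  0.76  0.57 -1.26] 5e-25
rot deg [ 0.2155  0.6363 -1.2348] dist 52.42695532725703 local [ 11.8188  -1.209  -51.0631]
2
[{"offset": [5.9, -0.6, -25.5], "rotation": [0.002, 0.006, -0.011]}, {"offset": [6.1, -0.6, -25.5], "rotation": [0.002, 0.006, -0.011]}]
```

Request:
apply_moves --motion '[{"offset": [3,0,-13],"rotation": [0,0,0]},{"offset": [5.9,-0.6,-25],"rotation": [0,0,0]},{"offset": [6,-0.6,-26],"rotation": [0,0,0]}]'

```text
time: 7.1
tool_pos: [0.4559, -0.1783, 0.1979]
tool_rot: [2.639, -0.097, 1.511]
contact_force: [0.7, -0.5, -0.7]
opening: 0.0534
```

```bash
python3 - <<'E'
from k import *
stat()
go(2,0,.045)
p=shot('wrist');overlay(p,'w5o',(78,0,0))
E
```

```text
t 7.1 open 0.053404697136503296 F [ 0.6645 -0.5282 -0.7001] Tz 0.030998853334649173 T [ 0.0382  0.2744 -0.0008] q [-0.7236  0.2635  2.06    0.7217  0.5824 -1.2047]
cw 77.13176543679042 gp err mm [array([-2.3023,  0.1496, 66.2369]), array([-2.3023, 82.1496, 66.2369]), array([ -2.3023, 164.1496,  66.2369])]
ik [-0.71  0.34  1.9   0.15  0.64 -2.02] 8e-26
rot deg [ 17.9641  -0.017  -75.0112] dist 75.35867312616355 local [-75.0828  -5.1909   3.8158]
12
[{"offset": [-6.3, -0.4, 0.3], "rotation": [0.026, -0.0, -0.109]}, {"offset": [-6.2, -1.1, 0.3], "rotation": [0.026, -0.0, -0.109]}, {"offset": [-6.0, -1.8, 0.4], "rotation": [0.026, -0.0, -0.109]}, {"offset": [-5.8, -2.4, 0.4], "rotation": [0.026, -0.0, -0.109]}, {"offset": [-5.5, -3.0, 0.5], "rotation": [0.026, -0.0, -0.109]}, {"offset": [-5.1, -3.6, 0.6], "rotation": [0.026, -0.0, -0.109]}, {"offset": [-4.7, -4.1, 0.7], "rotation": [0.026, -0.0, -0.109]}, {"offset": [-4.2, -4.6, 0.8], "rotation": [0.026, -0.0, -0.109]}, {"offset": [-3.7, -5.0, 0.9], "rotation": [0.026, -0.0, -0.109]}, {"offset": [-3.2, -5.3, 1.1], "rotation": [0.026, -0.0, -0.109]}, {"offset": [-2.6, -5.6, 1.2], "rotation": [0.026, -0.0, -0.109]}, {"offset": [-1.9, -5.8, 1.4], "rotation": [0.026, -0.0, -0.109]}]
```

View pics/w5o.png

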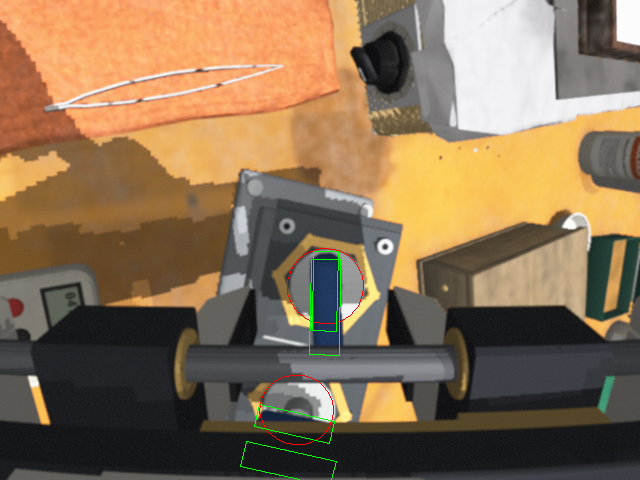

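Request:
apply_moves --motion '[{"offset": [-6.3,-0.4,-0.5],"rotation": [0.026,0,-0.109]},{"offset": [-6.2,-1.1,-0.5],"rotation": [0.026,0,-0.109]},{"offset": [-6.0,-1.8,-0.5],"rotation": [0.026,0,-0.109]},{"offset": [-5.8,-2.4,-0.5],"rotation": [0.026,0,-0.109]},{"offset": [-5.5,-3.0,0],"rotation": [0.026,0,-0.109]},{"offset": [-5.1,-3.6,0],"rotation": [0.026,0,-0.109]},{"offset": [-4.7,-4.1,0],"rotation": [0.026,0,-0.109]},{"offset": [-4.2,-4.6,0],"rotation": [0.026,0,-0.109]},{"offset": [-3.7,-5.0,0],"rotation": [0.026,0,-0.109]},{"offset": [-3.2,-5.3,0],"rotation": [0.026,0,-0.109]},{"offset": [-2.6,-5.6,0],"rotation": [0.026,0,-0.109]},{"offset": [-1.9,-5.8,0],"rotation": [0.026,0,-0.109]}]'

```text
time: 8.15
tool_pos: [0.4457, -0.2547, 0.2019]
tool_rot: [-3.105, 0.284, 2.847]
contact_force: [-0.5, -0.3, -0.1]
opening: 0.055
```

```bash
python3 - <<'E'
from k import *
stat()
go(2,0,.025,n=2)
p=shot('wrist');overlay(p,'w6o',(78,0,0))
E
```

```text
t 8.15 open 0.05499617680501043 F [-0.549  -0.2625 -0.055 ] Tz -0.008301404691489794 T [0.1397 0.1385 0.0368] q [-0.708   0.3125  1.8855  0.1275  0.6719 -2.0678]
cw -4.185509841834111 gp err mm [array([  7.1541, -86.1341,  60.6718]), array([ 7.1541, -4.1341, 60.6718]), array([ 7.1541, 77.8659, 60.6718])]
ik [-0.7   0.39  1.89  0.16  0.61 -2.02] 1e-30
rot deg [-0.9051  0.3628  4.0876] dist 36.55059069509319 local [-2.0401  3.8322 36.2918]
2
[{"offset": [-1.0, 1.9, 18.1], "rotation": [-0.008, 0.003, 0.036]}, {"offset": [-1.0, 1.8, 18.2], "rotation": [-0.008, 0.003, 0.036]}]
```

View pics/w6o.png

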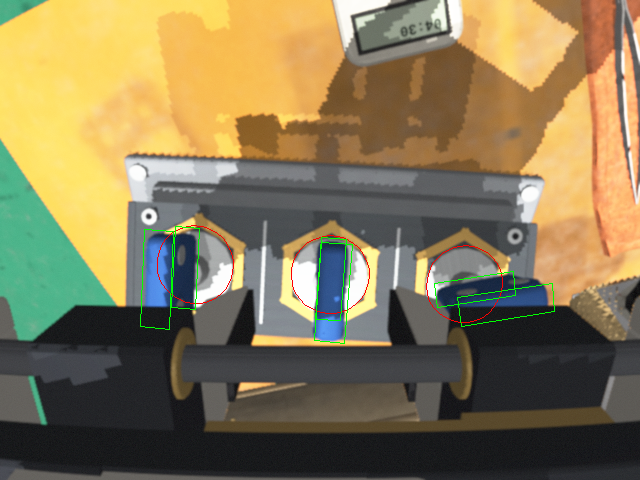

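Request:
apply_moves --motion '[{"offset": [-1,1.9,8],"rotation": [-0.008,0.003,0.036]},{"offset": [-1,1.9,12],"rotation": [-0.008,0.003,0.036]},{"offset": [-1,0.4,14],"rotation": [0,0,0]},{"offset": [0,0,0],"rotation": [0,0,0]}]'

```text
time: 8.53
tool_pos: [0.4601, -0.2551, 0.1683]
tool_rot: [3.136, 0.281, 2.759]
contact_force: [-1.1, 0.2, -0.9]
opening: 0.0547
```

```bash
python3 - <<'E'
from k import *
stat()
go(2,0,.002,n=2)
E
```

```text
t 8.5333 open 0.054655653835486366 F [-1.1323  0.2489 -0.8651] Tz -0.02840654587788413 T [0.1716 0.1428 0.0298] q [-0.6964  0.3865  1.8867  0.1601  0.6085 -2.0047]
cw 0.7639031550927684 gp err mm [array([  1.8644, -80.4978,  24.9144]), array([ 1.8644,  1.5022, 24.9144]), array([ 1.8644, 83.5022, 24.9144])]
ik [-0.69  0.44  1.88  0.16  0.57 -2.02] 5e-29
rot deg [ 0.1274  0.0849 -0.7555] dist 23.043966737424228 local [-3.7897 -1.3985 22.6871]
2
[{"offset": [-1.9, -0.7, 11.3], "rotation": [0.001, 0.001, -0.007]}, {"offset": [-1.9, -0.7, 11.3], "rotation": [0.001, 0.001, -0.007]}]
```

Request:
apply_moves --motion '[{"offset": [-1.9,-0.7,11],"rotation": [0,0,-0.006]},{"offset": [-2,-0.7,11],"rotation": [0,0,-0.006]},{"offset": [0,0,0],"rotation": [0,0,0]}]'

```text
time: 8.78
tool_pos: [0.4691, -0.2592, 0.1466]
tool_rot: [3.134, 0.279, 2.762]
contact_force: [-0.4, 0.0, 0.2]
opening: 0.0552
```

```bash
python3 - <<'E'
from k import *
stat()
E
```

```text
t 8.7833 open 0.05515432023246414 F [-0.3946  0.0474  0.2215] Tz -0.038211868574487974 T [ 0.1141  0.1116 -0.0059] q [-0.6918  0.4371  1.8809  0.1722  0.5668 -2.0178]
cw 0.6131309499156101 gp err mm [array([ -0.5194, -80.9544,   1.1273]), array([-0.5194,  1.0456,  1.1273]), array([-0.5194, 83.0456,  1.1273])]
```

Request:
apply_moves --motion '[{"offset": [0,-1,0],"rotation": [0,0,-0.008]},{"offset": [0,0,0],"rotation": [0,0,0]},{"offset": [0,0,0],"rotation": [0,0,0]},{"offset": [0,0,0],"rotation": [0,0,0]},{"offset": [0,0,0],"rotation": [0,0,0]},{"offset": [0,0,0],"rotation": [0,0,0]},{"offset": [0,0,0],"rotation": [0,0,0]},{"offset": [0,0,0],"rotation": [0,0,0]}]' --grip 1.0 --grip_force 20

```text
time: 9.45
tool_pos: [0.4685, -0.26, 0.1482]
tool_rot: [3.135, 0.279, 2.767]
contact_force: [0.4, -0.1, -0.3]
opening: 0.0139
```

```bash
python3 - <<'E'
from k import *
stat();turn(2,18,5)
E
```

```text
t 9.45 open 0.013929577865471315 F [ 0.3586 -0.1129 -0.2622] Tz -0.04167068544350707 T [0.1777 0.2218 0.0014] q [-0.6944  0.4339  1.8804  0.1739  0.5703 -2.0263]
cw 0.35337938111388806 gp err mm [array([  0.0267, -81.8621,   2.733 ]), array([0.0267, 0.1379, 2.733 ]), array([ 0.0267, 82.1379,  2.733 ])]
rot deg [-4.351  -0.0761 17.466 ] dist 3.695528666100311 local [ 0.6262 -3.6394  0.1401]
5
[{"offset": [0.1, -0.7, 0.0], "rotation": [-0.015, -0.0, 0.061]}, {"offset": [0.1, -0.7, 0.0], "rotation": [-0.015, -0.0, 0.061]}, {"offset": [0.0, -0.7, 0.0], "rotation": [-0.015, -0.0, 0.061]}, {"offset": [-0.0, -0.7, -0.0], "rotation": [-0.015, -0.0, 0.061]}, {"offset": [-0.1, -0.7, -0.0], "rotation": [-0.015, -0.0, 0.061]}]
```

Request:
apply_moves --motion '[{"offset": [0.1,-0.7,0],"rotation": [-0.015,0,0.061]},{"offset": [0.1,-0.7,0],"rotation": [-0.015,0,0.061]},{"offset": [0,-0.7,0],"rotation": [-0.015,0,0.061]},{"offset": [0,-0.7,0],"rotation": [-0.015,0,0.061]},{"offset": [0,-0.7,0],"rotation": [-0.015,0,0.061]},{"offset": [0,0,0],"rotation": [0,0,0]}]'

```text
time: 9.95
tool_pos: [0.467, -0.262, 0.1478]
tool_rot: [2.968, 0.25, 2.439]
contact_force: [3.0, 1.7, -1.1]
opening: 0.0142
```

```bash
python3 - <<'E'
from k import *
stat();turn(2,4,1)
E
```

```text
t 9.95 open 0.014158411384132803 F [ 2.9663  1.7081 -1.0811] Tz -0.1041599016108673 T [ 0.4962 -0.3651  0.2229] q [-0.7421  0.4386  1.8803  0.3271  0.605  -1.882 ]
cw 19.14351390742472 gp err mm [array([ -0.0623, -80.582 ,   2.7205]), array([-0.0623,  1.418 ,  2.7205]), array([-0.0623, 83.418 ,  2.7205])]
rot deg [-0.9747 -0.0179  3.8794] dist 2.1717195083049634 local [-0.4649 -2.1176 -0.1266]
1
[{"offset": [-0.5, -2.1, -0.1], "rotation": [-0.017, -0.0, 0.068]}]
```

Request:
apply_moves --motion '[{"offset": [-0.2,-1.2,0],"rotation": [-0.011,0,0.045]},{"offset": [-0.2,-0.8,0],"rotation": [-0.011,0,0.045]},{"offset": [0,-0.5,0],"rotation": [-0.011,0,0.045]},{"offset": [0,-0.5,0],"rotation": [-0.011,0,0.045]},{"offset": [0,0,0],"rotation": [0,0,0]}]'

```text
time: 10.37
tool_pos: [0.4656, -0.2643, 0.1475]
tool_rot: [2.878, 0.209, 2.251]
contact_force: [2.4, 2.6, -0.2]
opening: 0.015
```

```bash
python3 - <<'E'
from k import *
stat();turn(2,4,1)
E
```

```text
t 10.3667 open 0.014983394805717296 F [ 2.3568  2.5567 -0.2286] Tz 0.3507360547932973 T [ 0.292  -0.4415  0.6542] q [-0.7726  0.441   1.8875  0.4187  0.6165 -1.8004]
cw 30.216178480588905 gp err mm [array([  0.2077, -81.2532,   2.6697]), array([0.2077, 0.7468, 2.6697]), array([ 0.2077, 82.7468,  2.6697])]
rot deg [-0.9773 -0.0145  3.8787] dist 1.558456307506353 local [-0.1507 -1.5505 -0.0438]
1
[{"offset": [-0.2, -1.6, -0.0], "rotation": [-0.017, -0.0, 0.068]}]
```

```bash
python3 - <<'E'
from k import *
p=shot('wrist');overlay(p,'w7o',(78,25,0))
E
```

```text
(no output)
```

View pics/w7o.png

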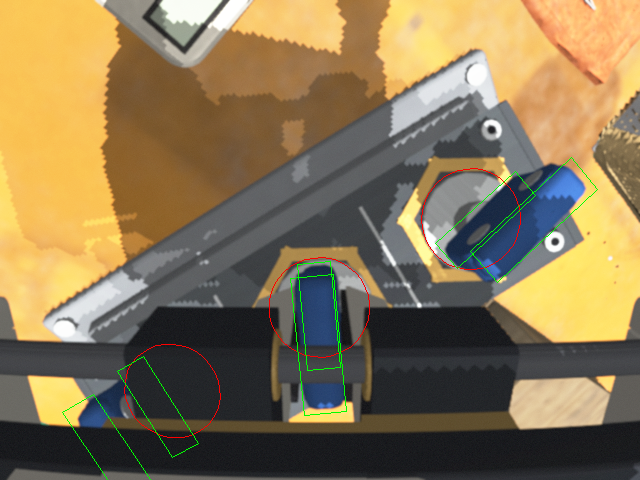

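Request:
apply_moves --motion '[{"offset": [0,-0.8,0],"rotation": [-0.009,0,0.035]},{"offset": [0,0,0],"rotation": [0,0,0]}]'

```text
time: 10.58
tool_pos: [0.465, -0.2646, 0.1473]
tool_rot: [2.862, 0.199, 2.217]
contact_force: [1.1, 0.7, -1.1]
opening: 0.0153
```

```bash
python3 - <<'E'
from k import *
stat();turn(2,-31,7)
E
```

```text
t 10.5833 open 0.015321248267706453 F [ 1.0851  0.7442 -1.057 ] Tz 0.5646839600827884 T [ 0.05   -0.1594  0.7122] q [-0.779   0.4413  1.8901  0.4373  0.6182 -1.7877]
cw 32.26673922273853 gp err mm [array([ -0.0463, -81.4396,   2.7244]), array([-0.0463,  0.5604,  2.7244]), array([-0.0463, 82.5604,  2.7244])]
rot deg [  7.5896   0.1268 -30.0563] dist 5.635200146163103 local [1.167  5.5039 0.3179]
7
[{"offset": [0.2, 0.8, 0.0], "rotation": [0.019, 0.0, -0.075]}, {"offset": [0.1, 0.8, 0.0], "rotation": [0.019, 0.0, -0.075]}, {"offset": [0.0, 0.8, 0.0], "rotation": [0.019, 0.0, -0.075]}, {"offset": [-0.0, 0.8, 0.0], "rotation": [0.019, 0.0, -0.075]}, {"offset": [-0.1, 0.8, -0.0], "rotation": [0.019, 0.0, -0.075]}, {"offset": [-0.1, 0.8, -0.0], "rotation": [0.019, 0.0, -0.075]}, {"offset": [-0.2, 0.8, -0.0], "rotation": [0.019, 0.0, -0.075]}]
```

Request:
apply_moves --motion '[{"offset": [0.2,0.8,0],"rotation": [0.019,0,-0.075]},{"offset": [0.1,0.8,0],"rotation": [0.019,0,-0.075]},{"offset": [0,0.8,0],"rotation": [0.019,0,-0.075]},{"offset": [0,0.8,0],"rotation": [0.019,0,-0.075]},{"offset": [-0.1,0.8,0],"rotation": [0.019,0,-0.075]},{"offset": [-0.1,0.8,0],"rotation": [0.019,0,-0.075]},{"offset": [-0.2,0.8,0],"rotation": [0.019,0,-0.075]},{"offset": [0,0,0],"rotation": [0,0,0]},{"offset": [0,0,0],"rotation": [0,0,0]}]' --grip_force 30

```text
time: 11.33
tool_pos: [0.4684, -0.2595, 0.148]
tool_rot: [3.133, 0.277, 2.763]
contact_force: [0.3, -1.3, 0.3]
opening: 0.014
```

```bash
python3 - <<'E'
from k import *
stat()
p=shot('wrist');overlay(p,'w8o',(78,0,0))
go(2,0,.0127,n=2)
E
```

```text
t 11.3333 open 0.014030425142275073 F [ 0.275  -1.2779  0.291 ] Tz -0.034535817675257756 T [ 0.0588  0.1283 -0.035 ] q [-0.6937  0.4345  1.8797  0.173   0.5727 -2.0204]
cw 0.6107786065737865 gp err mm [array([ -0.4005, -81.4044,   2.6437]), array([-0.4005,  0.5956,  2.6437]), array([-0.4005, 82.5956,  2.6437])]
ik [-0.69  0.41  1.89  0.16  0.58 -2.02] 1e-25
rot deg [ 0.3665 -0.1181 -0.5534] dist 10.083628195164842 local [ 2.1684 -0.1776 -9.8461]
2
[{"offset": [1.1, -0.1, -4.9], "rotation": [0.003, -0.001, -0.005]}, {"offset": [1.1, -0.1, -4.9], "rotation": [0.003, -0.001, -0.005]}]
```

View pics/w8o.png

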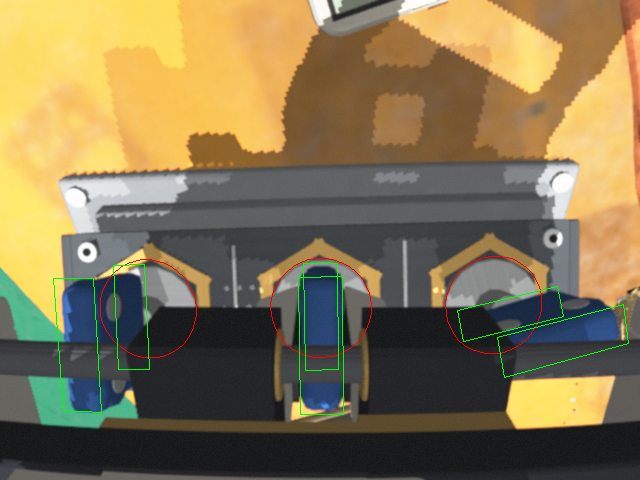

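Request:
apply_moves --motion '[{"offset": [0,0,0],"rotation": [0,0,0]},{"offset": [1.1,-0.1,-4.9],"rotation": [0,0,-0.005]},{"offset": [1.1,-0.1,-4.9],"rotation": [0,0,0]}]' --grip_force 40

```text
time: 11.63
tool_pos: [0.464, -0.2587, 0.1562]
tool_rot: [3.131, 0.277, 2.761]
contact_force: [2.5, -0.8, -2.1]
opening: 0.0138
```

```bash
python3 - <<'E'
from k import *
stat()
go(2,0,.05,n=3)
E
```

```text
t 11.6333 open 0.013778489621059547 F [ 2.5095 -0.8396 -2.1337] Tz -0.14376425122090636 T [ 0.0433 -0.195  -0.1021] q [-0.6993  0.4148  1.883   0.1734  0.5898 -2.023 ]
cw 0.7079280590163354 gp err mm [array([ -0.094 , -82.2318,  11.9929]), array([-0.094 , -0.2318, 11.9929]), array([-0.094 , 81.7682, 11.9929])]
ik [-0.71  0.33  1.9   0.15  0.65 -2.02] 1e-29
rot deg [ 0.4303 -0.0975 -0.6221] dist 38.03187937489344 local [  9.2517   0.7622 -36.8816]
3
[{"offset": [3.1, 0.3, -12.3], "rotation": [0.003, -0.001, -0.004]}, {"offset": [3.1, 0.2, -12.3], "rotation": [0.003, -0.001, -0.004]}, {"offset": [3.1, 0.2, -12.3], "rotation": [0.003, -0.001, -0.004]}]
```

Request:
apply_moves --motion '[{"offset": [2.5,0.2,-10],"rotation": [0.003,0,-0.004]},{"offset": [3.1,0.2,-12.3],"rotation": [0.003,0,-0.004]},{"offset": [4,0,-16],"rotation": [0,0,0]},{"offset": [5,0,-20],"rotation": [0,0,0]},{"offset": [5,0,-20],"rotation": [0,0,0]}]'

```text
time: 12.05
tool_pos: [0.422, -0.2419, 0.2272]
tool_rot: [3.136, 0.268, 2.766]
contact_force: [-0.2, -0.1, -1.8]
opening: 0.0134
```

```bash
python3 - <<'E'
from k import *
stat()
s=observe();print(s['tool_pos'],s['tool_rot'])
p=shot('wrist');save(p,'w9')
p=shot('scene');save(p,'s9')
print([(d['location'],d['score']) for d in tip_of('reject_floor',p)],[(d['location'],d['score']) for d in search_frame('reject_floor',p)])
p=shot('side');print([(d['location'],d['score']) for d in tip_of('reject_floor',p)])
E
```

```text
t 12.05 open 0.013435166555904602 F [-0.1977 -0.0629 -1.84  ] Tz -0.051625409896047594 T [ 0.1645  0.1589 -0.0041] q [-0.7294  0.2379  1.9032  0.142   0.7558 -2.0169]
cw 0.40080499143992226 gp err mm [array([ -4.1598, -81.8354,  96.1558]), array([-4.1598,  0.1646, 96.1558]), array([-4.1598, 82.1646, 96.1558])]
[ 0.422  -0.2419  0.2272] [3.1358 0.2676 2.7661]
[([0.4876, 0.3236, 0.0067], 0.67)] [([0.4745, 0.3354, 0.0215], 0.76), ([0.4691, -0.3638, 0.0678], 0.66)]
[([0.4838, 0.32, 0.0074], 0.71)]
```

View pics/w9.png

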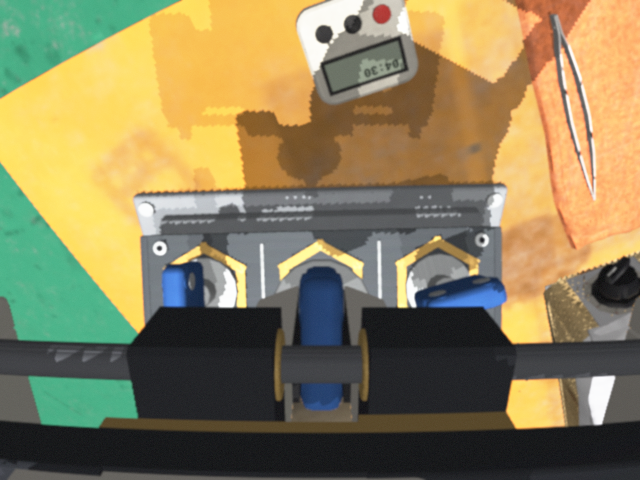

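View pics/s9.png

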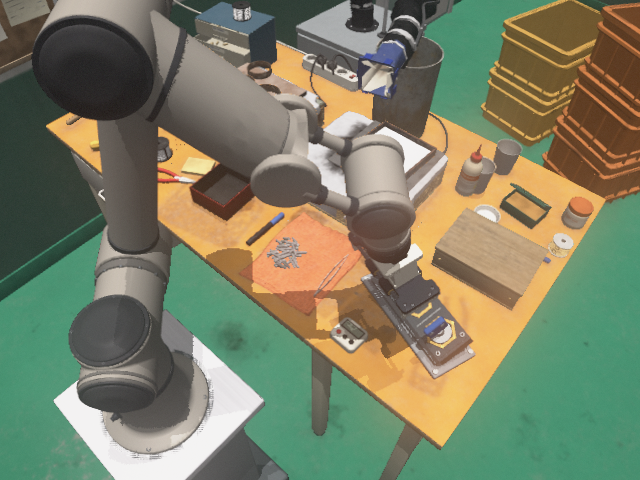

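```bash
cat >> k.py <<'E'
def back(p,uv,z):
    R,t=cam(p); n=cv2.undistortPoints(np.array([uv],float).reshape(-1,1,2),np.array(p['camera_matrix']),np.array(p['D']))[:,0]
    C=-R.T@t; d=(R.T@np.c_[n,np.ones(len(n))].T).T
    return C+d*((z-C[2])/d[:,2])[:,None]
E
python3 - <<'E'
from k import *
p=shot('scene');im=p['img'][140:240,160:330];cv2.imwrite('pics/box.png',cv2.cvtColor(cv2.resize(im,None,fx=4.5,fy=4.5,interpolation=cv2.INTER_CUBIC),cv2.COLOR_RGB2BGR))
print(back(p,[(192,188),(222,162),(260,183),(229,217)],.059))
p=shot('side');print(back(p,[(250,325),(335,325),(341,360),(252,362)],.059)); im=p['img'][200:420,60:400];cv2.imwrite('pics/box2.png',cv2.cvtColor(cv2.resize(im,None,fx=2.3,fy=2.3,interpolation=cv2.INTER_CUBIC),cv2.COLOR_RGB2BGR))
E
```

```text
[[0.4092 0.3648 0.059 ]
 [0.5292 0.3822 0.059 ]
 [0.5402 0.2446 0.059 ]
 [0.4048 0.2158 0.059 ]]
[[0.5602 0.2775 0.059 ]
 [0.4158 0.279  0.059 ]
 [0.4087 0.3853 0.059 ]
 [0.5439 0.3899 0.059 ]]
```

View pics/box.png

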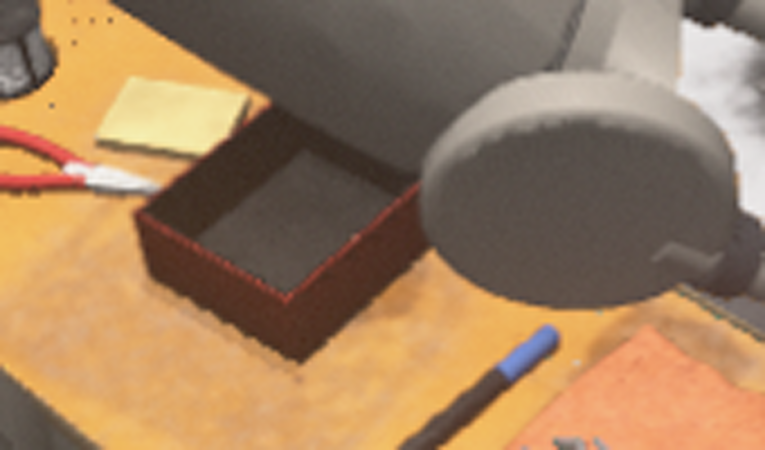

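View pics/box2.png

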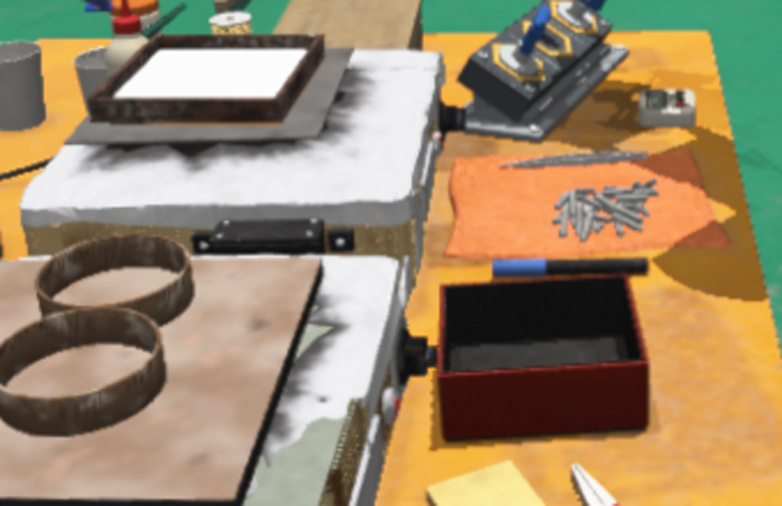

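```bash
cat >> k.py <<'E'
def rbox(t):
    t=np.deg2rad(t); z=np.array([np.sin(t),0,-np.cos(t)]); y=np.array([0,1.,0]); return Ro.from_matrix(np.c_[np.cross(y,z),y,z])
E
python3 - <<'E'
from k import *
q=observe()['qpos']
for t in (20,25,30):
  for g in ([.43,.03,.28],[.461,.322,.23],[.461,.322,.125]):
    a,c=ik(np.array(g),rbox(t),q); print(t,g,a,c)
plan(np.array([.43,.03,.28]),rbox(25),10)
E
```

```text
20 [0.43, 0.03, 0.28] [-0.1362  0.035   2.      0.0674  0.7617 -1.7477] 3.553526118151597e-27
20 [0.461, 0.322, 0.23] [ 0.5549  0.366   1.7225 -0.2617  0.7704 -0.8534] 6.480754262863049e-30
20 [0.461, 0.322, 0.125] [ 0.5549  0.5188  1.8321 -0.3708  0.5205 -0.718 ] 3.0878716947097405e-25
25 [0.43, 0.03, 0.28] [-0.145   0.0056  2.057   0.1012  0.6491 -1.7831] 5.071708238202684e-22
25 [0.461, 0.322, 0.23] [ 0.5777  0.3514  1.7735 -0.3761  0.6794 -0.7391] 1.616278927928656e-27
25 [0.461, 0.322, 0.125] [ 0.5777  0.5132  1.8803 -0.5738  0.4392 -0.5078] 7.135570443954709e-30
30 [0.43, 0.03, 0.28] [-0.1546 -0.0195  2.1148  0.1521  0.533  -1.8362] 6.512050624459341e-30
30 [0.461, 0.322, 0.23] [ 0.6011  0.3417  1.8235 -0.5265  0.5977 -0.587 ] 2.249705615567637e-20
30 [0.461, 0.322, 0.125] [ 0.6011  0.5136  1.9263 -0.8587  0.3829 -0.2136] 6.16830294426533e-25
rot deg [ -7.0917  -9.4721 -20.2323] dist 277.99323970624204 local [ 75.9208 256.4279 -75.9012]
10
[{"offset": [7.6, 25.6, -7.6], "rotation": [-0.012, -0.017, -0.035]}, {"offset": [6.6, 26.0, -7.4], "rotation": [-0.012, -0.017, -0.035]}, {"offset": [5.5, 26.3, -7.2], "rotation": [-0.012, -0.017, -0.035]}, {"offset": [4.5, 26.6, -6.9], "rotation": [-0.012, -0.017, -0.035]}, {"offset": [3.4, 26.8, -6.7], "rotation": [-0.012, -0.017, -0.035]}, {"offset": [2.4, 27.0, -6.4], "rotation": [-0.012, -0.017, -0.035]}, {"offset": [1.3, 27.1, -6.1], "rotation": [-0.012, -0.017, -0.035]}, {"offset": [0.2, 27.2, -5.7], "rotation": [-0.012, -0.017, -0.035]}, {"offset": [-0.8, 27.3, -5.4], "rotation": [-0.012, -0.017, -0.035]}, {"offset": [-1.9, 27.3, -5.0], "rotation": [-0.012, -0.017, -0.035]}]
```

Request:
apply_moves --motion '[{"offset": [4,5,-15],"rotation": [0,0,0]},{"offset": [7.6,25.6,-10],"rotation": [-0.012,-0.017,-0.035]},{"offset": [6.6,26,-7.4],"rotation": [-0.012,-0.017,-0.035]},{"offset": [5.5,26.3,-6],"rotation": [-0.012,-0.017,-0.035]},{"offset": [4.5,26.6,-6],"rotation": [-0.012,-0.017,-0.035]},{"offset": [3.4,26.8,-6],"rotation": [-0.012,-0.017,-0.035]},{"offset": [2.4,27,-5],"rotation": [-0.012,-0.017,-0.035]},{"offset": [1.3,27,-5],"rotation": [-0.012,-0.017,-0.035]},{"offset": [0.2,27,-4],"rotation": [-0.012,-0.017,-0.035]},{"offset": [-0.8,27,-4],"rotation": [-0.012,-0.017,-0.035]},{"offset": [-1.9,27,-3],"rotation": [-0.012,-0.017,-0.035]}]'

```text
time: 13.37
tool_pos: [0.4269, 0.044, 0.2794]
tool_rot: [3.137, 0.431, -3.14]
contact_force: [0.8, 0.7, -2.8]
opening: 0.0135
```

```bash
python3 - <<'E'
from k import *
plan(np.array([.461,.322,.23]),rbox(25),10)
E
```

```text
rot deg [ 0.3158 -0.3161  0.1002] dist 284.4327326253225 local [-10.8403 277.6807  60.6458]
10
[{"offset": [-1.1, 27.8, 6.1], "rotation": [0.001, -0.001, 0.0]}, {"offset": [-1.1, 27.8, 6.0], "rotation": [0.001, -0.001, 0.0]}, {"offset": [-1.1, 27.8, 6.0], "rotation": [0.001, -0.001, 0.0]}, {"offset": [-1.1, 27.8, 6.0], "rotation": [0.001, -0.001, 0.0]}, {"offset": [-1.1, 27.8, 6.0], "rotation": [0.001, -0.001, 0.0]}, {"offset": [-1.0, 27.8, 6.0], "rotation": [0.001, -0.001, 0.0]}, {"offset": [-1.0, 27.8, 6.0], "rotation": [0.001, -0.001, 0.0]}, {"offset": [-1.0, 27.8, 6.0], "rotation": [0.001, -0.001, 0.0]}, {"offset": [-1.0, 27.8, 5.9], "rotation": [0.001, -0.001, 0.0]}, {"offset": [-1.0, 27.8, 5.9], "rotation": [0.001, -0.001, 0.0]}]
```

Request:
apply_moves --motion '[{"offset": [-1,27.8,3],"rotation": [0,0,0]},{"offset": [-1,27.8,4],"rotation": [0,0,0]},{"offset": [-1,27.8,5],"rotation": [0,0,0]},{"offset": [-1,27.8,5],"rotation": [0,0,0]},{"offset": [-1,27.8,5],"rotation": [0,0,0]},{"offset": [-1,27.8,6],"rotation": [0,0,0]},{"offset": [-1,27.8,6],"rotation": [0,0,0]},{"offset": [-1,27.8,6],"rotation": [0,0,0]},{"offset": [-1,27.8,6],"rotation": [0,0,0]},{"offset": [-1,22,6],"rotation": [0,0,0]},{"offset": [0,0,0],"rotation": [0,0,0]}]'

```text
time: 14.28
tool_pos: [0.4534, 0.3374, 0.2259]
tool_rot: [3.139, 0.419, -3.131]
contact_force: [-1.2, -0.2, -2.8]
opening: 0.0139
```

```bash
python3 - <<'E'
from k import *
stat()
plan(np.array([.461,.322,.125]),rbox(25),5)
p=shot('wrist');save(p,'w10')
p=shot('side');save(p,'d10')
E
```

```text
t 14.2833 open 0.013893480766788995 F [-1.2448 -0.1582 -2.7882] Tz -0.0200306738181276 T [ 0.0917  0.4036 -0.0578] q [ 0.6057  0.3653  1.759  -0.361   0.6947 -0.735 ]
cw -19.047230287936845 gp err mm [array([-154.7357,  476.7934,  184.3406]), array([-154.7357,  558.7934,  184.3406]), array([-154.7357,  640.7934,  184.3406])]
rot deg [ 0.4022 -0.9725  0.5427] dist 102.33075516319298 local [ 34.2719 -15.7655  95.1234]
5
[{"offset": [6.9, -3.2, 19.0], "rotation": [0.001, -0.003, 0.002]}, {"offset": [6.9, -3.1, 19.0], "rotation": [0.001, -0.003, 0.002]}, {"offset": [7.0, -3.1, 19.0], "rotation": [0.001, -0.003, 0.002]}, {"offset": [7.0, -3.1, 19.0], "rotation": [0.001, -0.003, 0.002]}, {"offset": [7.1, -3.1, 18.9], "rotation": [0.001, -0.003, 0.002]}]
```

View pics/w10.png

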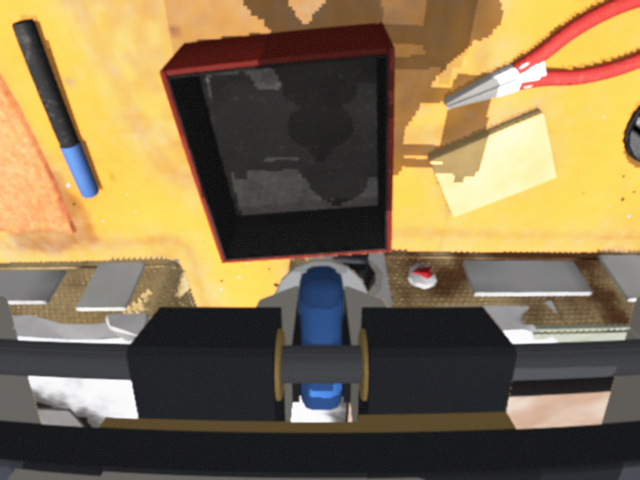

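View pics/d10.png

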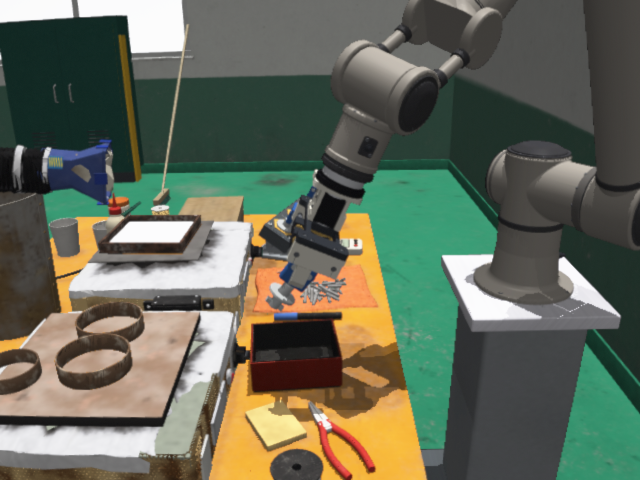

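```bash
python3 - <<'E'
from k import *
p=shot('wrist');c=back(p,[(165,72),(394,50),(391,250),(222,260)],.059);print(c,c.mean(0))
E
```

```text
[[0.4203 0.2519 0.059 ]
 [0.4089 0.3698 0.059 ]
 [0.5444 0.3835 0.059 ]
 [0.5553 0.2634 0.059 ]] [0.4822 0.3171 0.059 ]
```

Request:
apply_moves --motion '[{"offset": [6.9,-4,19],"rotation": [0,-0.003,0.002]},{"offset": [6.9,-4,19],"rotation": [0,-0.003,0.002]},{"offset": [7,-4,19],"rotation": [0,-0.003,0.002]},{"offset": [4,-3,10],"rotation": [0,-0.003,0.002]},{"offset": [0,0,0],"rotation": [0,0,0]}]'

```text
time: 14.85
tool_pos: [0.459, 0.3134, 0.1552]
tool_rot: [3.135, 0.433, 3.135]
contact_force: [0.1, -1.4, -2.8]
opening: 0.0139
```

```bash
python3 - <<'E'
from k import *
stat()
plan(np.array([.461,.322,.125]),rbox(25),2)
p=shot('wrist');save(p,'w11')
p=shot('side');save(p,'d11')
E
```

```text
t 14.85 open 0.013867712922576714 F [ 0.0784 -1.3701 -2.8221] Tz -0.0001945121907238267 T [ 0.0701  0.456  -0.0575] q [ 0.562   0.4511  1.8748 -0.4878  0.4905 -0.6085]
cw -18.172507905699852 gp err mm [array([-177.3767,  456.5076,  116.1157]), array([-177.3767,  538.5076,  116.1157]), array([-177.3767,  620.5076,  116.1157])]
rot deg [ 0.2008 -0.1753 -0.3332] dist 31.452047174399965 local [10.9139  8.3983 28.277 ]
2
[{"offset": [5.5, 4.2, 14.1], "rotation": [0.002, -0.002, -0.003]}, {"offset": [5.5, 4.2, 14.1], "rotation": [0.002, -0.002, -0.003]}]
```

View pics/w11.png

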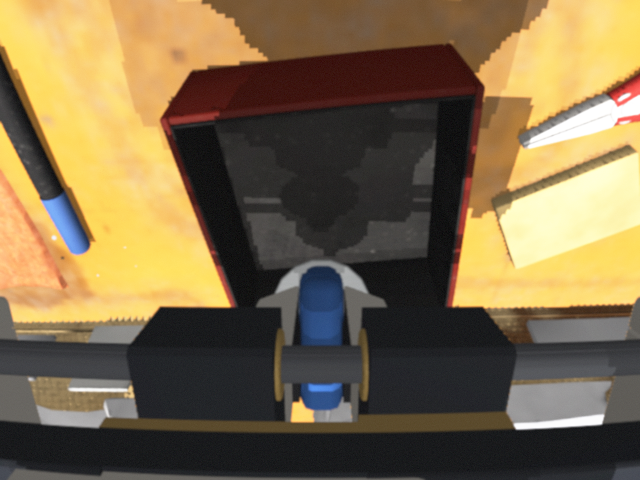

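View pics/d11.png

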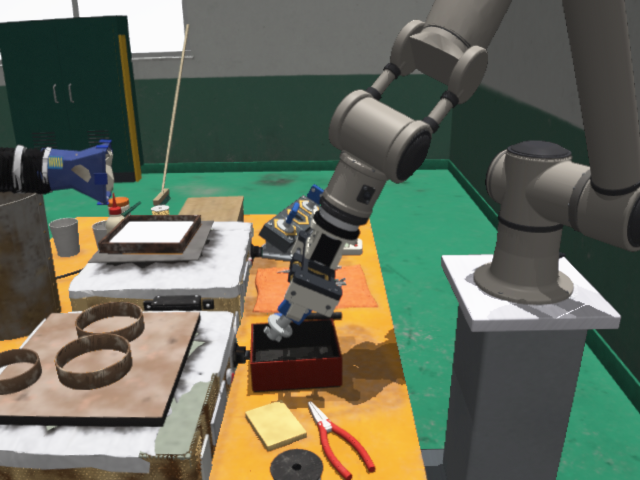

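Request:
apply_moves --motion '[{"offset": [6,2.5,14],"rotation": [0,0,0]},{"offset": [6,2.5,13],"rotation": [0,0,0]},{"offset": [0,0,0],"rotation": [0,0,0]}]'

```text
time: 15.2
tool_pos: [0.4632, 0.3202, 0.1324]
tool_rot: [3.128, 0.444, 3.13]
contact_force: [-0.0, 0.2, -3.3]
opening: 0.0137
```

```bash
python3 - <<'E'
from k import *
stat()
plan(np.array([.457,.319,.126]),rbox(25),2)
E
```

```text
t 15.2 open 0.01370587838730043 F [-0.028   0.2074 -3.2769] Tz 0.02935359783036325 T [ 0.088   0.4972 -0.0223] q [ 0.5697  0.4987  1.8821 -0.5605  0.435  -0.5201]
cw -17.911306512206796 gp err mm [array([-187.1004,  464.7874,   95.6156]), array([-187.1004,  546.7874,   95.6156]), array([-187.1004,  628.7874,   95.6156])]
rot deg [ 0.5291  0.4441 -0.573 ] dist 8.994233210399145 local [ 8.3508 -1.3463  3.0575]
2
[{"offset": [4.2, -0.7, 1.5], "rotation": [0.005, 0.004, -0.005]}, {"offset": [4.2, -0.6, 1.5], "rotation": [0.005, 0.004, -0.005]}]
```

Lower the last bit and release (opening modestly).

Request:
apply_moves --motion '[{"offset": [4.2,-0.7,1.5],"rotation": [0,0,0]},{"offset": [4,-0.7,1.5],"rotation": [0,0,0]},{"offset": [0,0,0],"rotation": [0,0,0]},{"offset": [0,0,0],"rotation": [0,0,0]}]'

```text
time: 15.53
tool_pos: [0.4581, 0.3193, 0.1301]
tool_rot: [3.124, 0.45, 3.129]
contact_force: [0.0, -0.9, -2.6]
opening: 0.0134
```

Request:
apply_moves --motion '[{"offset": [0,0,0],"rotation": [0,0,0]},{"offset": [0,0,0],"rotation": [0,0,0]},{"offset": [0,0,0],"rotation": [0,0,0]},{"offset": [0,0,0],"rotation": [0,0,0]},{"offset": [0,0,0],"rotation": [0,0,0]}]' --grip 0.55 --grip_force 20

```text
time: 15.95
tool_pos: [0.4599, 0.3206, 0.1338]
tool_rot: [3.12, 0.456, 3.128]
contact_force: [0.0, -0.0, -1.2]
opening: 0.0397
```

```bash
python3 - <<'E'
from k import *
stat()
p=shot('wrist');save(p,'w12')
E
```

```text
t 15.95 open 0.03969833575476282 F [ 0.0436 -0.0407 -1.2387] Tz -0.018121288431446576 T [ 0.1034  0.2436 -0.016 ] q [ 0.5743  0.4915  1.8967 -0.5893  0.4189 -0.4859]
cw -17.76926938493605 gp err mm [array([-188.7739,  464.3425,   98.4935]), array([-188.7739,  546.3425,   98.4935]), array([-188.7739,  628.3425,   98.4935])]
```

View pics/w12.png

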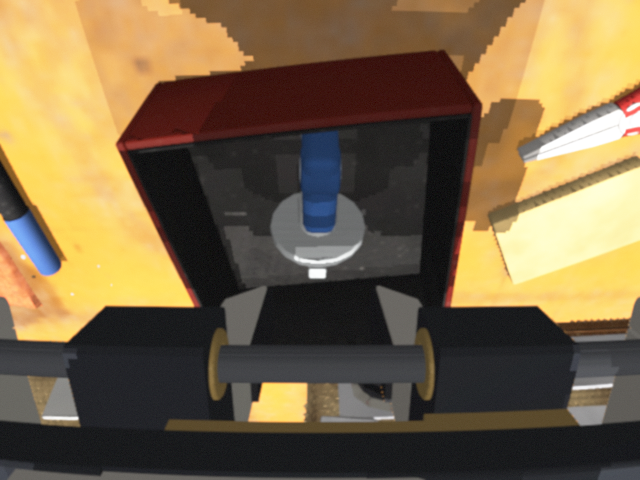

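Request:
apply_moves --motion '[{"offset": [-4,0,-15],"rotation": [0,0,0]},{"offset": [-13,0,-28],"rotation": [0,0,0]},{"offset": [-13,0,-28],"rotation": [0,0,0]},{"offset": [-13,0,-28],"rotation": [0,0,0]}]' --grip 0.4

```text
time: 16.33
tool_pos: [0.452, 0.3168, 0.2371]
tool_rot: [3.129, 0.441, 3.133]
contact_force: [0.9, -0.8, -0.0]
opening: 0.0548
```

```bash
python3 - <<'E'
from k import *
stat()
p=shot('wrist');save(p,'w13')
print([(d['location'],d['score']) for d in tip_of('screw_2_wing',p)])
p=shot('side');print([(d['location'],d['score']) for d in tip_of('screw_2_wing',p)])
plan(np.array([.43,.03,.28]),rbox(20),10)
E
```

```text
t 16.3333 open 0.054776892329707165 F [ 0.8547 -0.8325 -0.0268] Tz -0.00379419807371345 T [0.1439 0.2703 0.0168] q [ 0.5759  0.3224  1.7967 -0.3687  0.6751 -0.7396]
cw -18.020643575085174 gp err mm [array([-142.8763,  457.4303,  190.8846]), array([-142.8763,  539.4303,  190.8846]), array([-142.8763,  621.4303,  190.8846])]
[([0.4428, 0.3222, 0.0301], 0.7)]
[([0.4482, 0.3208, 0.0274], 0.65)]
rot deg [ 0.587   5.4793 -0.5155] dist 291.1091856918543 local [  -0.4716 -286.5833  -51.1306]
10
[{"offset": [-0.0, -28.7, -5.1], "rotation": [0.001, 0.01, -0.001]}, {"offset": [0.0, -28.7, -5.1], "rotation": [0.001, 0.01, -0.001]}, {"offset": [0.1, -28.7, -5.1], "rotation": [0.001, 0.01, -0.001]}, {"offset": [0.2, -28.7, -5.0], "rotation": [0.001, 0.01, -0.001]}, {"offset": [0.2, -28.7, -5.0], "rotation": [0.001, 0.01, -0.001]}, {"offset": [0.3, -28.7, -5.0], "rotation": [0.001, 0.01, -0.001]}, {"offset": [0.4, -28.7, -4.9], "rotation": [0.001, 0.01, -0.001]}, {"offset": [0.5, -28.7, -4.9], "rotation": [0.001, 0.01, -0.001]}, {"offset": [0.5, -28.7, -4.9], "rotation": [0.001, 0.01, -0.001]}, {"offset": [0.6, -28.7, -4.8], "rotation": [0.001, 0.01, -0.001]}]
```

View pics/w13.png

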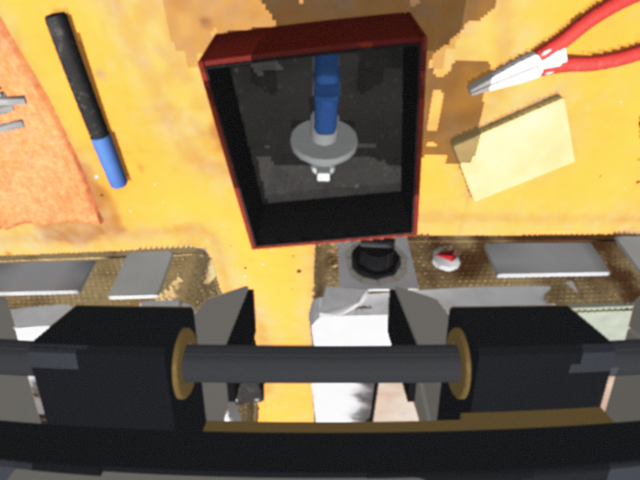

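Request:
apply_moves --motion '[{"offset": [0,-28.7,-6],"rotation": [0,0.01,0]},{"offset": [0,-28.7,-6],"rotation": [0,0.01,0]},{"offset": [0,-28.7,-6],"rotation": [0,0.01,0]},{"offset": [0,-28.7,-5],"rotation": [0,0.01,0]},{"offset": [0,-28.7,-5],"rotation": [0,0.01,0]},{"offset": [0,-28.7,-5],"rotation": [0,0.01,0]},{"offset": [0,-28.7,-5],"rotation": [0,0.01,0]},{"offset": [0.5,-28.7,-5],"rotation": [0,0.01,0]},{"offset": [0.5,-28.7,-5],"rotation": [0,0.01,0]},{"offset": [0.5,-28.7,-5],"rotation": [0,0.01,0]}]'

```text
time: 17.37
tool_pos: [0.4222, 0.0216, 0.2676]
tool_rot: [3.134, 0.312, -3.139]
contact_force: [0.8, 0.3, -0.7]
opening: 0.0553
```

```bash
python3 - <<'E'
from k import *
stat()
go(3,0,.08,n=12)
E
```

```text
t 17.3667 open 0.055342152411204146 F [ 0.7829  0.3109 -0.7383] Tz 0.03654307886221729 T [0.1106 0.1488 0.0708] q [-0.1667  0.0478  2.0157  0.0849  0.7733 -1.7926]
cw -18.55241808209589 gp err mm [array([-65.1256, 169.3371, 178.727 ]), array([-65.1256, 251.3371, 178.727 ]), array([-65.1256, 333.3371, 178.727 ])]
ik [-0.89  0.31  1.85  0.2   0.75 -2.23] 1e-29
rot deg [ 6.6379  1.7743 20.3609] dist 348.4895823782428 local [  35.1791 -344.2606   41.1347]
12
[{"offset": [2.9, -28.7, 3.4], "rotation": [0.01, 0.003, 0.03]}, {"offset": [2.1, -28.7, 3.7], "rotation": [0.01, 0.003, 0.03]}, {"offset": [1.2, -28.7, 4.0], "rotation": [0.01, 0.003, 0.03]}, {"offset": [0.3, -28.7, 4.3], "rotation": [0.01, 0.003, 0.03]}, {"offset": [-0.5, -28.7, 4.5], "rotation": [0.01, 0.003, 0.03]}, {"offset": [-1.4, -28.6, 4.8], "rotation": [0.01, 0.003, 0.03]}, {"offset": [-2.2, -28.5, 5.1], "rotation": [0.01, 0.003, 0.03]}, {"offset": [-3.1, -28.4, 5.4], "rotation": [0.01, 0.003, 0.03]}, {"offset": [-3.9, -28.2, 5.6], "rotation": [0.01, 0.003, 0.03]}, {"offset": [-4.8, -28.0, 5.9], "rotation": [0.01, 0.003, 0.03]}, {"offset": [-5.6, -27.8, 6.1], "rotation": [0.01, 0.003, 0.03]}, {"offset": [-6.5, -27.6, 6.4], "rotation": [0.01, 0.003, 0.03]}]
```

Request:
apply_moves --motion '[{"offset": [2.9,-28.7,2],"rotation": [0.01,0.003,0.03]},{"offset": [2.1,-28.7,3],"rotation": [0.01,0.003,0.03]},{"offset": [1.2,-28.7,3.5],"rotation": [0.01,0.003,0.03]},{"offset": [0.3,-28.7,4],"rotation": [0.01,0.003,0.03]},{"offset": [-0.5,-28.7,4.5],"rotation": [0.01,0.003,0.03]},{"offset": [-1.4,-28.6,4.8],"rotation": [0.01,0.003,0.03]},{"offset": [-2.2,-28.5,5],"rotation": [0.01,0.003,0.03]},{"offset": [-3.1,-28.4,5.4],"rotation": [0.01,0.003,0.03]},{"offset": [-3.9,-28.2,5.6],"rotation": [0.01,0.003,0.03]},{"offset": [-4.8,-28,5.9],"rotation": [0.01,0.003,0.03]},{"offset": [-5.6,-27.8,6],"rotation": [0.01,0.003,0.03]},{"offset": [-6.5,-24,6],"rotation": [0.01,0.003,0.03]}]'

```text
time: 18.37
tool_pos: [0.3854, -0.3334, 0.1979]
tool_rot: [3.141, 0.239, 2.74]
contact_force: [-0.3, -0.2, -0.0]
opening: 0.0553
```

```bash
python3 - <<'E'
from k import *
stat()
go(3,0,.03,n=4)
p=shot('wrist');overlay(p,'w14o',(78,0,0))
E
```

```text
t 18.3667 open 0.0552842884477493 F [-0.3309 -0.2252 -0.033 ] Tz -0.016764917955961682 T [0.1391 0.077  0.0395] q [-0.9235  0.3312  1.8592  0.1748  0.7512 -2.2083]
cw 1.64942566632484 gp err mm [array([ -21.1259, -180.8853,   71.7218]), array([-21.1259, -98.8853,  71.7218]), array([-21.1259, -16.8853,  71.7218])]
ik [-0.87  0.41  1.84  0.22  0.66 -2.22] 7e-30
rot deg [-0.4258 -2.3113 -1.8242] dist 48.43536860823118 local [-29.544   17.7513  34.0298]
4
[{"offset": [-7.4, 4.4, 8.5], "rotation": [-0.002, -0.01, -0.008]}, {"offset": [-7.3, 4.4, 8.6], "rotation": [-0.002, -0.01, -0.008]}, {"offset": [-7.3, 4.3, 8.7], "rotation": [-0.002, -0.01, -0.008]}, {"offset": [-7.2, 4.2, 8.8], "rotation": [-0.002, -0.01, -0.008]}]
```

View pics/w14o.png

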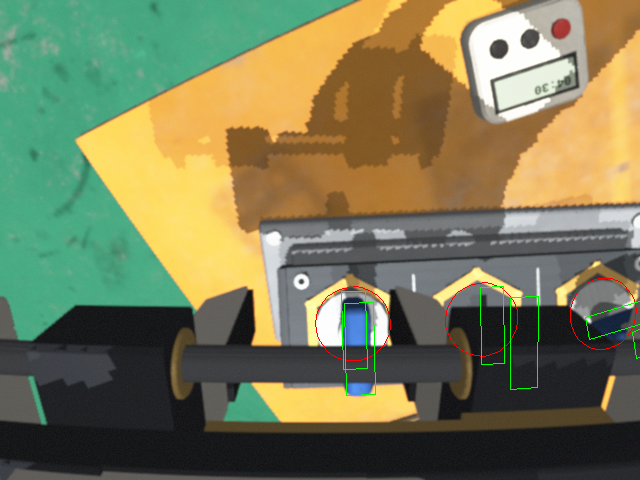

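Request:
apply_moves --motion '[{"offset": [-8,6,4],"rotation": [-0.002,-0.01,-0.008]},{"offset": [-8,6,4],"rotation": [-0.002,-0.01,-0.008]},{"offset": [-5,5,4],"rotation": [-0.002,-0.01,-0.008]},{"offset": [-2,0,8],"rotation": [-0.002,-0.01,-0.008]},{"offset": [0,0,0],"rotation": [0,0,0]}]'

```text
time: 18.83
tool_pos: [0.4189, -0.3289, 0.1768]
tool_rot: [3.138, 0.274, 2.77]
contact_force: [-0.2, 0.1, -0.1]
opening: 0.0551
```

```bash
python3 - <<'E'
from k import *
stat()
go(3,0,.002,n=3)
E
```

```text
t 18.8333 open 0.0550987324038262 F [-0.2493  0.1189 -0.1386] Tz -0.08487882395628762 T [ 0.1691  0.0877 -0.0252] q [-0.8739  0.3893  1.8481  0.2147  0.676  -2.2256]
cw 0.19358143826097512 gp err mm [array([  -4.4605, -164.1922,   38.2138]), array([ -4.4605, -82.1922,  38.2138]), array([-4.4605, -0.1922, 38.2138])]
ik [-0.85  0.46  1.83  0.22  0.61 -2.22] 4e-22
rot deg [ 0.1727 -0.3209 -0.1561] dist 36.39457138657295 local [-13.0156   0.2669  33.9866]
3
[{"offset": [-4.3, 0.1, 11.3], "rotation": [0.001, -0.002, -0.001]}, {"offset": [-4.3, 0.1, 11.3], "rotation": [0.001, -0.002, -0.001]}, {"offset": [-4.3, 0.1, 11.3], "rotation": [0.001, -0.002, -0.001]}]
```

Request:
apply_moves --motion '[{"offset": [-5,0.1,11],"rotation": [0,-0.002,0]},{"offset": [-4.3,0.1,11],"rotation": [0,-0.002,0]},{"offset": [-4,0.1,11],"rotation": [0,0,0]},{"offset": [0,0,0],"rotation": [0,0,0]}]'

```text
time: 19.17
tool_pos: [0.4422, -0.3319, 0.147]
tool_rot: [3.137, 0.277, 2.776]
contact_force: [-0.6, 0.1, -0.5]
opening: 0.055
```

```bash
python3 - <<'E'
from k import *
stat()
E
```

```text
t 19.1667 open 0.05501536992525186 F [-0.6137  0.1234 -0.538 ] Tz -0.07268683027602804 T [ 0.0759  0.0856 -0.0609] q [-0.8426  0.4646  1.8271  0.2262  0.6169 -2.2179]
cw -0.10383320465727369 gp err mm [array([   0.6224, -158.4441,    0.9552]), array([  0.6224, -76.4441,   0.9552]), array([0.6224, 5.5559, 0.9552])]
```

Request:
apply_moves --motion '[{"offset": [0,-5.3,0],"rotation": [0,0,0]},{"offset": [0,0,0],"rotation": [0,0,0]}]'

```text
time: 19.33
tool_pos: [0.4407, -0.3361, 0.1463]
tool_rot: [3.136, 0.275, 2.778]
contact_force: [0.1, -0.3, 1.0]
opening: 0.0553
```

```bash
python3 - <<'E'
from k import *
stat()
E
```

```text
t 19.3333 open 0.05530910994796472 F [ 0.0637 -0.2874  0.9599] Tz -0.0782799431501806 T [ 0.1924  0.1281 -0.0135] q [-0.851   0.4684  1.8223  0.2292  0.6213 -2.2301]
cw -0.19043741136604292 gp err mm [array([   0.2642, -162.8513,    0.2808]), array([  0.2642, -80.8513,   0.2808]), array([0.2642, 1.1487, 0.2808])]
```

Request:
apply_moves --motion '[{"offset": [0,-1,-1],"rotation": [0,0,0]},{"offset": [0,0,0],"rotation": [0,0,0]},{"offset": [0,0,0],"rotation": [0,0,0]},{"offset": [0,0,0],"rotation": [0,0,0]},{"offset": [0,0,0],"rotation": [0,0,0]},{"offset": [0,0,0],"rotation": [0,0,0]},{"offset": [0,0,0],"rotation": [0,0,0]},{"offset": [0,0,0],"rotation": [0,0,0]}]' --grip 1.0 --grip_force 20

```text
time: 20.0
tool_pos: [0.4393, -0.3375, 0.1491]
tool_rot: [3.136, 0.277, 2.776]
contact_force: [0.9, 1.3, -1.0]
opening: 0.0137
```

```bash
python3 - <<'E'
from k import *
stat();turn(3,20,5)
E
```

```text
t 20.0 open 0.013734877446079255 F [ 0.8574  1.2688 -0.961 ] Tz -0.084552254609452 T [ 0.3427 -0.0888  0.1054] q [-0.8551  0.4631  1.8215  0.2297  0.6263 -2.2321]
cw -0.10416851948639226 gp err mm [array([   1.0457, -164.6236,    3.1674]), array([  1.0457, -82.6236,   3.1674]), array([ 1.0457, -0.6236,  3.1674])]
rot deg [-4.8833 -0.1437 19.3942] dist 3.7649026954186233 local [ 1.7984 -3.2797  0.4285]
5
[{"offset": [0.4, -0.7, 0.1], "rotation": [-0.017, -0.001, 0.068]}, {"offset": [0.3, -0.7, 0.1], "rotation": [-0.017, -0.001, 0.068]}, {"offset": [0.3, -0.7, 0.1], "rotation": [-0.017, -0.001, 0.068]}, {"offset": [0.2, -0.7, 0.0], "rotation": [-0.017, -0.001, 0.068]}, {"offset": [0.2, -0.7, 0.0], "rotation": [-0.017, -0.001, 0.068]}]
```

Request:
apply_moves --motion '[{"offset": [0.3,-0.8,0],"rotation": [-0.017,0,0.068]},{"offset": [0.3,-0.8,0],"rotation": [-0.017,0,0.068]},{"offset": [0.2,-0.8,0],"rotation": [-0.017,0,0.068]},{"offset": [0,-0.8,0],"rotation": [-0.017,0,0.068]},{"offset": [0,-0.8,0],"rotation": [-0.017,0,0.068]},{"offset": [0,-0.6,0],"rotation": [-0.011,0,0.045]},{"offset": [0,-0.6,0],"rotation": [-0.011,0,0.045]},{"offset": [0,-0.6,0],"rotation": [-0.011,0,0.045]},{"offset": [0,0,0],"rotation": [0,0,0]}]'

```text
time: 20.75
tool_pos: [0.4358, -0.3412, 0.1479]
tool_rot: [2.885, 0.209, 2.27]
contact_force: [1.5, 0.5, 0.4]
opening: 0.0138
```

```bash
python3 - <<'E'
from k import *
stat();turn(3,42,10)
E
```

```text
t 20.75 open 0.013753319493441342 F [1.5202 0.4718 0.3637] Tz -0.04875081271738794 T [ 0.2308 -0.0747  0.0835] q [-0.9261  0.4782  1.8133  0.4229  0.7005 -1.9574]
cw 29.187209777202458 gp err mm [array([   0.0984, -163.7648,    3.1458]), array([  0.0984, -81.7648,   3.1458]), array([0.0984, 0.2352, 3.1458])]
rot deg [-10.4583  -0.2267  40.6764] dist 8.614691607806746 local [ 3.0535 -8.0213  0.7404]
10
[{"offset": [0.3, -0.8, 0.1], "rotation": [-0.018, -0.0, 0.071]}, {"offset": [0.2, -0.8, 0.1], "rotation": [-0.018, -0.0, 0.071]}, {"offset": [0.2, -0.8, 0.0], "rotation": [-0.018, -0.0, 0.071]}, {"offset": [0.1, -0.9, 0.0], "rotation": [-0.018, -0.0, 0.071]}, {"offset": [0.1, -0.9, 0.0], "rotation": [-0.018, -0.0, 0.071]}, {"offset": [0.0, -0.9, -0.0], "rotation": [-0.018, -0.0, 0.071]}, {"offset": [-0.1, -0.9, -0.0], "rotation": [-0.018, -0.0, 0.071]}, {"offset": [-0.1, -0.9, -0.0], "rotation": [-0.018, -0.0, 0.071]}, {"offset": [-0.2, -0.8, -0.0], "rotation": [-0.018, -0.0, 0.071]}, {"offset": [-0.2, -0.8, -0.1], "rotation": [-0.018, -0.0, 0.071]}]
```

Free at 29°. Continue.

Request:
apply_moves --motion '[{"offset": [0.3,-0.8,0],"rotation": [-0.018,0,0.071]},{"offset": [0.2,-0.8,0],"rotation": [-0.018,0,0.071]},{"offset": [0.2,-0.8,0],"rotation": [-0.018,0,0.071]},{"offset": [0.1,-0.9,0],"rotation": [-0.018,0,0.071]},{"offset": [0.1,-0.9,0],"rotation": [-0.018,0,0.071]},{"offset": [0,-0.9,0],"rotation": [-0.018,0,0.071]},{"offset": [0,-0.9,0],"rotation": [-0.018,0,0.071]},{"offset": [0,-0.9,0],"rotation": [-0.018,0,0.071]},{"offset": [-0.1,-0.8,0],"rotation": [-0.018,0,0.071]},{"offset": [0,0,0],"rotation": [0,0,0]}]'

```text
time: 21.58
tool_pos: [0.4307, -0.3442, 0.1459]
tool_rot: [2.655, -0.031, 1.661]
contact_force: [3.0, 1.0, -1.8]
opening: 0.0137
```

```bash
python3 - <<'E'
from k import *
stat();turn(3,11,4)
E
```

```text
t 21.5833 open 0.013685216945950082 F [ 3.0024  1.037  -1.7976] Tz -0.03367108894062967 T [ 0.2533 -0.2152  0.1424] q [-1.0169  0.4873  1.8682  0.7159  0.7157 -1.6337]
cw 67.73628845816887 gp err mm [array([   1.8226, -163.4581,    3.2234]), array([  1.8226, -81.4581,   3.2234]), array([1.8226, 0.5419, 3.2234])]
rot deg [-2.7378 -0.0587 10.6537] dist 4.144143600197701 local [ 0.4417 -4.1195  0.0908]
4
[{"offset": [0.1, -1.0, 0.0], "rotation": [-0.012, -0.0, 0.046]}, {"offset": [0.1, -1.0, 0.0], "rotation": [-0.012, -0.0, 0.046]}, {"offset": [0.0, -1.0, -0.0], "rotation": [-0.012, -0.0, 0.046]}, {"offset": [-0.0, -1.0, -0.0], "rotation": [-0.012, -0.0, 0.046]}]
```

Request:
apply_moves --motion '[{"offset": [0,-1,0],"rotation": [-0.012,0,0.048]},{"offset": [0,-1,0],"rotation": [-0.012,0,0.048]},{"offset": [0,-1,0],"rotation": [-0.012,0,0.048]},{"offset": [0,-1,0],"rotation": [-0.012,0,0.048]},{"offset": [0,0,0],"rotation": [0,0,0]}]'

```text
time: 22.0
tool_pos: [0.4297, -0.3448, 0.1456]
tool_rot: [2.615, -0.121, 1.495]
contact_force: [3.9, 1.2, -1.3]
opening: 0.0139
```

```bash
python3 - <<'E'
from k import *
stat();turn(3,3,1)
E
```

```text
t 22.0 open 0.013931117150140285 F [ 3.9075  1.2441 -1.3368] Tz 0.07950682926055748 T [ 0.0726 -0.2441  0.1818] q [-1.0392  0.4874  1.8964  0.8161  0.7048 -1.5541]
cw 78.90212810320769 gp err mm [array([   3.4652, -163.6897,    3.351 ]), array([  3.4652, -81.6897,   3.351 ]), array([3.4652, 0.3103, 3.351 ])]
rot deg [-0.7438 -0.0281  2.9062] dist 4.089138139894194 local [ 0.3978 -4.0693  0.0624]
1
[{"offset": [0.4, -4.1, 0.1], "rotation": [-0.013, -0.0, 0.051]}]
```

Request:
apply_moves --motion '[{"offset": [0,-2,0],"rotation": [-0.009,0,0.035]},{"offset": [0,-1.5,0],"rotation": [-0.009,0,0.035]},{"offset": [0,0,0],"rotation": [0,0,0]}]'

```text
time: 22.25
tool_pos: [0.4287, -0.3447, 0.1452]
tool_rot: [2.602, -0.153, 1.439]
contact_force: [4.9, 0.6, -1.6]
opening: 0.0136
```

```bash
python3 - <<'E'
from k import *
stat();turn(3,3,1)
E
```

```text
t 22.25 open 0.013608848817773866 F [ 4.8892  0.5709 -1.6374] Tz 0.22039497122668164 T [-0.059  -0.4598  0.3185] q [-1.0483  0.4872  1.9107  0.8596  0.6986 -1.5371]
cw 82.7974999968537 gp err mm [array([   3.3905, -163.878 ,    3.4559]), array([  3.3905, -81.878 ,   3.4559]), array([3.3905, 0.122 , 3.4559])]
rot deg [-0.7435 -0.0416  2.9061] dist 4.003451992847007 local [ 0.3558 -3.9875  0.0339]
1
[{"offset": [0.4, -4.0, 0.0], "rotation": [-0.013, -0.001, 0.051]}]
```

Request:
apply_moves --motion '[{"offset": [0,0,0],"rotation": [0,0,0]},{"offset": [0,0,0],"rotation": [0,0,0]},{"offset": [0,0,0],"rotation": [0,0,0]},{"offset": [0,0,0],"rotation": [0,0,0]},{"offset": [0,0,0],"rotation": [0,0,0]}]' --grip 0.4

```text
time: 22.67
tool_pos: [0.4276, -0.3446, 0.1445]
tool_rot: [2.605, -0.149, 1.443]
contact_force: [1.3, 0.2, -0.2]
opening: 0.0425
```

```bash
python3 - <<'E'
from k import *
stat()
go(3,79,.1,n=5)
E
```

```text
t 22.6667 open 0.04250038547785867 F [ 1.2606  0.1992 -0.2361] Tz 0.11684099276836941 T [-0.066   0.3296  0.0307] q [-1.0486  0.4872  1.9115  0.8543  0.6973 -1.5392]
cw 82.43669960517593 gp err mm [array([   1.9982, -164.2726,    3.3119]), array([  1.9982, -82.2726,   3.3119]), array([ 1.9982, -0.2726,  3.3119])]
ik [-1.11  0.28  1.92  0.67  0.87 -1.43] 9e-21
rot deg [ 1.4829 -0.2651 -3.1704] dist 96.75423024951458 local [ 24.6292   0.3846 -93.5662]
5
[{"offset": [4.9, 0.1, -18.7], "rotation": [0.005, -0.001, -0.011]}, {"offset": [4.9, 0.0, -18.7], "rotation": [0.005, -0.001, -0.011]}, {"offset": [4.9, -0.0, -18.7], "rotation": [0.005, -0.001, -0.011]}, {"offset": [4.9, -0.1, -18.7], "rotation": [0.005, -0.001, -0.011]}, {"offset": [4.9, -0.1, -18.7], "rotation": [0.005, -0.001, -0.011]}]
```

Request:
apply_moves --motion '[{"offset": [4,0,-15],"rotation": [0,0,0]},{"offset": [4.9,0,-18.7],"rotation": [0,0,0]},{"offset": [4.9,0,-18.7],"rotation": [0,0,0]},{"offset": [4.9,0,-18.7],"rotation": [0,0,0]},{"offset": [4.9,0,-18.7],"rotation": [0,0,0]},{"offset": [4.9,0,-20],"rotation": [0,0,0]},{"offset": [-20,-15,-15],"rotation": [0,0,-0.06]},{"offset": [-20,-15,-15],"rotation": [0,0,-0.06]},{"offset": [0,0,0],"rotation": [0,0,0]}]'

```text
time: 23.42
tool_pos: [0.324, -0.3588, 0.2507]
tool_rot: [2.598, -0.083, 1.555]
contact_force: [-0.0, -0.0, 0.2]
opening: 0.0549
```

```bash
python3 - <<'E'
from k import *
stat()
p=shot('wrist');overlay(p,'w15o',(80,0,80))
p=shot('side');save(p,'d15');cv2.imwrite('pics/d15c.png',cv2.cvtColor(cv2.resize(p['img'][170:400,220:400],None,fx=2.6,fy=2.6,interpolation=cv2.INTER_CUBIC),cv2.COLOR_RGB2BGR))
p=shot('scene');overlay(p,'s15o',(80,0,80),crop=(340,230,500,390),sc=3.7);save(p,'s15')
E
```

```text
t 23.4167 open 0.05487164564324422 F [-0.0365 -0.0314  0.1676] Tz 0.06225810471696196 T [-0.0551  0.2971 -0.0196] q [-1.2772  0.2459  1.9078  0.6599  0.9952 -1.6091]
cw 75.15001504497566 gp err mm [array([ -24.4774, -214.8406,  141.0536]), array([ -24.4774, -132.8406,  141.0536]), array([-24.4774, -50.8406, 141.0536])]
```

View pics/w15o.png

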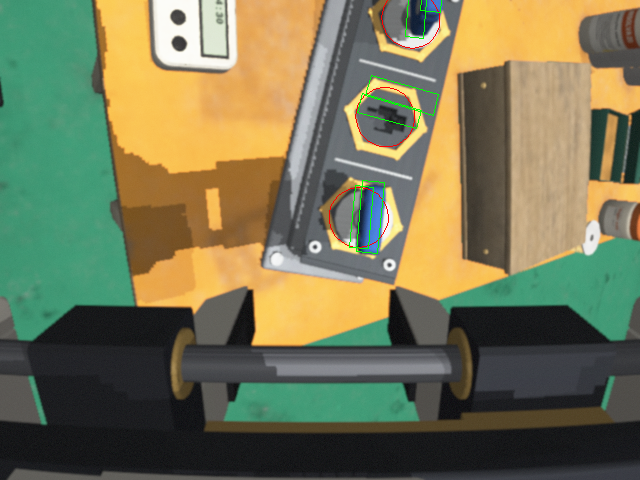

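View pics/d15c.png

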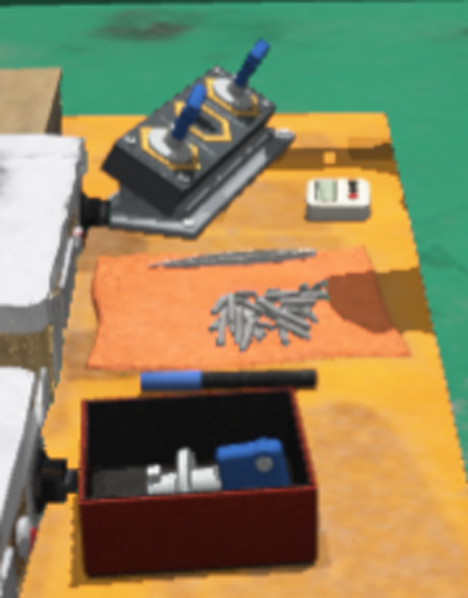

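View pics/s15o.png

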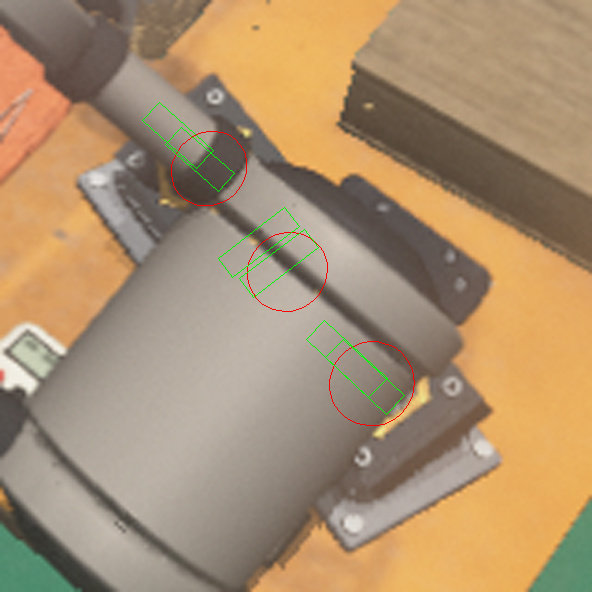

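```bash
python3 - <<'E'
from cell import *
print(hand_in())
E
```

```text
the job is handed in; nothing more can be done
None
```

The job is handed in: screw 2 is the one that binds and it is in the red box. Screws 1 and 3 are in their nuts, turned to their stops.

- **Screws 1 and 3:** both turned freely past 25°. Screw 1 stopped at about 78° and screw 3 at about 80° (gripper reading 82°). The last wrist overlay shows screw 3's wing on the model at 80°. An earlier wrist overlay put screw 1's at about 78–80°. The side picture shows both flanges seated.
- **Screw 2:** the torque rose at about 25–30° and the wing started to twist in the jaws. I stopped at about 0.6 N m, turned it back to 0° and drew it out without resistance. It lies in the box with its wing middle at about (0.445, 0.321, 0.028) m, inside the walls and below the 85 mm limit.
- **Bystanders and robot:** I never moved near the timer or the marker and they look unmoved in the pictures; I did not measure their positions again. The arm had backed off clear of everything, at about 23 s of the 72 s allowed.

Two checks fell short. The final scene picture was blocked by the arm, so it could not confirm the gauge. The nut positions from the wrist and scene cameras disagreed by about 2–3 mm, and I split the difference.

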